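# Trip the hidden belly catch of a drone with a spring probe

## Robot

A 6-joint arm with a two-finger parallel gripper is mounted at the origin on the work surface. World frame = base frame: x ahead of the robot, y to its left, z up, the work surface at z = 0. Lengths are in m, angles in rad, forces in N, time in s.
With the tool pointing down it reaches from about 0.25 to 0.8 m from the base axis. Payload 3.9 kg.
Tool frame: the origin (TCP) lies midway between the tips of the shut fingers; the grasp point (between the pads) lies 19 mm behind it (manip.grip_point_offset is the distance from the TCP to the grasp point, in m); z points along the fingers, y is the direction in which the jaws open and shut (so a half turn about z gives the same grasp; the last joint's range is limited). The gripper opens to 85 mm and grips with 20 to 120 N. Pads are 22 mm wide; open, the fingers measure 114 mm over their backs; the gripper's body (76 mm by 85 mm) begins 54 mm behind the grasp point. The pads swing forward as they close: fully open they stand 13 mm farther back than shut.
Start: joints at [1.26, 0.26, -0.138, 1.173, 0, 1.571], TCP at [0.161, 0.5, 0.231] pointing down, gripper open.
Joint ranges: [-2.78, 2.78], [-0.83, 1.72], [-1.28, 1.37], [-1.9, 2.12], [-1.57, 1.48], [-3.14, 3.14]. Speed limits (rad/s): [2.57, 2.57, 3.14, 3.14, 3.14, 3.14].

## Interface

Orientations are given as a unit quaternion [w, x, y, z].
In Python, from bench import manip gives the robot as it stands.
- The arm moves only by the tool carry_out, never from a script. Its arguments are lists of equal length, an entry for each row: "slide": the shift along the tool's x, y, z in mm, a list of three; "twist": the turn, a rotation vector about the tool's x, y, z in degrees, a list of three; "hand": the closure, from -1 (fully open) to 1 (shut), so that 0 is half open. A call has 1 to 10 rows; each row shifts and turns the commanded pose from where the row before left it, along the tool's axes as they then stand; what a row does not reach is not made up. A row lasts 1/12 s, in which the tool goes at most 41.7 mm and 7.16 degrees, less where a joint would pass 70% of its speed; a pose out of reach is approached as far as the arm can. A call is refused whole if a number of a shift passes 41.7 or a number of a turn 7.16, either way. A call with a gripper value outside its range is refused whole. The fingers move at their own pace and stop on an object; "force" is the grip in N (left out, the last holds). Time passes only in rows, so rows that do not move let the fingers close. It gives the time, the measured TCP pose, the force and the opening at its end, in the units of the state.
- manip.get_obs(): the state, without advancing time (a new reading comes with each control period).
- manip.capture(name): name is "scene" or "side" or "wrist"; returns a dict with "pixels" (420x560x3 uint8, red, green, blue), "camera_matrix" (3x3 intrinsics, pixels), "dist" ([k1, k2, p1, p2, k3] as OpenCV has them; the pictures are not rectified), "pose" (4x4, takes a point from camera to world coordinates). Camera axes: x right, y down, z forward; pixel columns grow to the right and rows downward; lengths in m; the calibration is good to about 2 mm. A picture is of the moment at which its call begins. There is no depth.
- manip.job_done(): hands the job in, once; it reports no verdict.
The state is a dict: "clock": time; "qpos": joint angles; "joint_velocities": joint speeds; "joint_efforts": joint torques, N m; "position": TCP position; "orientation": TCP orientation; "contact_force": force on the tool from outside, world axes, zero at the start; "ft_torque": the same for the moment, N m; "width": finger opening in m.
Only numpy, scipy, OpenCV 4.12 (cv2) and the standard library are available. Lean on these libraries where they do the work, as an engineer would, in place of code of your own. Each camera call takes 0.05 s, during which the arm holds its last target.

## Task

Pick up the orange spring probe and lay it in the angled holder, let go, and take it again by the end of its handle so that it can be held upright with the tip down. Slide its tip along the black groove in the drone's belly until it drops into the hidden catch hole, push the catch fully home, and put the probe back in the angled holder, leaving the other things on the bench where they are.

Things in the scene. Friction and masses are not known exactly. Their poses are not given: they have to be found in the camera images.
- probe: Probe lying on the bench, 145 mm, 0.12 kg: orange square handle 24 x 24 x 90 mm, steel shaft 10 mm thick and 40 mm long, round-nosed brass tip 7 mm thick and 15 mm long. Origin: centre of the handle (12 mm above the bench when lying); +x towards the tip: the handle's free end is at x = -45 mm, its shoulder at +45 mm, the nose of the tip (sprung) at +100 mm.
- probe_end (a point): Point on the probe's axis at the nose of its tip when the tip is fully out, 100 mm from the handle's centre.
- probe_tip (a joint): How far the sprung tip of the probe is pushed into the shaft: 0 = fully out, 0.008 m = fully in. It takes about 1 N to start and 3 N when fully in.
- holder: Fixed angled probe holder, aluminium on a dark base plate 150 x 80 mm, 130 mm high with the probe in it. Origin: centre of the base's underside. The probe rests at 45 degrees: its tip points down and towards the holder's +x, its handle up and towards -x.
- holder_seat (a point): Handle centre of the resting probe, 94 mm up. A sloping rib 18 mm wide carries the handle from 20 mm behind its centre to its shoulder, which meets a stop plate with a 16 mm slot, open upwards, for the shaft. Two cheeks 30 mm apart flank the last 42 mm before the shoulder, to 4 mm above the handle's axis; the rest of the handle is free at its sides, top and end. Lay the probe in square to the slope.
- drone: Grey drone body, belly up, fixed on a rubber cradle: 228 mm long (its x axis) and 80 mm wide, its flat top 80 mm above the bench, four arms with black motors at the corners reaching 120 mm to each side, below 60 mm height. Origin: centre of the cradle's underside.
- groove_mid (a point): Middle of the straight groove in the drone's top, at the level of the top face. The groove runs along the drone's x: 100 mm long (50 mm each way), 18 mm wide, black floor 4 mm deep. Somewhere along it, its centre at most 30 mm from this point, the floor has the hidden catch hole, black in black, 11 mm long and as wide as the groove; the catch lies in it 5 mm below the floor.
- catch (a joint): How far the catch in the hidden hole is pushed down: 0 = not pushed, 0.008 m = fully home. It takes about 4 N (the probe's sprung tip goes fully in first) and stays where it is left. As it goes down, an orange tongue comes 13 mm out of the drone's +x end.
- flux_bottle: Bystander: amber bottle, 48 mm in diameter, 110 mm high. Origin: centre of its underside.
- paste_jar: Bystander: low clear jar with red lid, 68 mm in diameter, 40 mm high. Origin: centre of its underside.
- spare_arm: Bystander: spare drone arm with black motor, 175 mm long, 26 mm high. Origin: centre of its underside; x along it.
- motor_cup: Bystander: black open cup, 64 mm in diameter, 60 mm high. Origin: centre of its underside.
- scraper: Bystander: yellow and black scraper, 165 mm long, 15 mm high. Origin: centre of the handle's underside; x along it.
- blue_driver: Bystander: blue screwdriver, 150 mm long, lying beyond the drone; its x runs along it.
- tweezers: Bystander: steel tweezers, 145 mm long, 6 mm high. Origin: underside; x along them.
Things that resemble listed ones, but are neither listed nor needed, are in the scene too. Of the things that look like the probe, the larger one is meant.

How it is judged:
On the way, in this order (a step that is already met when the one before it is completed fails the run):
1. the probe rests in the angled holder, let go (distance between probe and holder_seat below 0.015 m and angle between probe's own x axis and vertical between 2.1 and 2.6 rad and contact force between probe and the fingers below 0.1 N and linear speed of probe below 0.02 m/s), for 0.2 s.
2. the probe is held upright, tip down, with its tip in the groove (angle between probe's own x axis and vertical above 2.7 rad and horizontal distance between probe_end and groove_mid below 0.055 m and height (world z) of probe_end below 0.084 m), for 0.1 s.
3. the catch is pushed home (value of joint catch above 0.006 m), for 0.1 s.
At the end, for the whole second after the job is handed in: The catch is pushed in by more than 6 of its 8 mm, and the probe is back at rest in the angled holder: handle centre within 15 mm of the seat and the tip 30 to 59 degrees below level (value of joint catch above 0.006 m and distance between probe and holder_seat below 0.015 m and angle between probe's own x axis and vertical between 2.1 and 2.6 rad and linear speed of probe below 0.02 m/s); the robot touches nothing.
It fails at once if a bystander is moved by more than 30 mm (distance of any of flux_bottle, paste_jar, spare_arm, motor_cup, scraper, blue_driver, tweezers from where it was at the start of the episode above 0.03 m).
It also fails if it takes over 59 s, if anything falls off the work surface, if the arm or the gripper's body presses on something with over 40 N, if the wrist force passes 120 N, or if a joint passes its speed limit or range.

## Working session

There is one attempt and no reset: what is moved stays moved. The work goes in short steps, Python scripts to look and compute and a tool call to move; the robot and the scene stay as the last step left them, time stands still between calls to the robot, and variables do not carry over. Pictures are saved under pics/ and viewed, and the job is handed in when it is done.

Besides the shell and the picture viewer there is one more tool, called after ">>>" as name(argument=value, ...) on one line, values as JSON. carry_out: Moves the arm, as the interface text tells. Its arguments: {"type":"object","properties":{"slide":{"type":"array","items":{"type":"array","items":{"type":"number"}}},"twist":{"type":"array","items":{"type":"array","items":{"type":"number"}}},"hand":{"type":"array","items":{"type":"number"}},"force":{"type":"number"}},"required":["slide","twist","hand"]}

```bash
ls; mkdir -p pics; python3 - <<'E'
from bench import manip
import cv2,pickle
print(manip.get_obs())
for n in ["scene","side","wrist"]:
    c=manip.capture(n); pickle.dump(c,open(f"{n}0.pkl","wb"))
    cv2.imwrite(f"pics/{n}0.png",c["pixels"][:,:,::-1]); print(n,c["camera_matrix"],c["dist"],c["pose"])
E
```

```text
pics
{'clock': 0.0, 'qpos': array([ 1.26001335e+00,  2.60674283e-01, -1.39386655e-01,  1.17272648e+00,
        3.65545467e-05,  1.57081624e+00]), 'joint_velocities': array([-0.00185245, -0.00039813, -0.00130506,  0.0005306 , -0.00115431,
       -0.00229721]), 'joint_efforts': array([-1.39759984e-03, -4.05679750e+01,  2.53923655e+01,  1.87783845e-02,
        2.51684958e-05, -7.10692689e-06]), 'position': array([0.16032152, 0.49918523, 0.23046338]), 'orientation': array([-1.72124646e-04,  1.54776659e-01,  9.87948984e-01, -9.80722496e-04]), 'contact_force': array([ 0.28534321, -0.72895254, -0.43341747]), 'ft_torque': array([-0.00129556, -0.04487575,  0.01400503]), 'width': 0.08536946562594801}
scene [[511.79044903   0.         278.31882318]
 [  0.         511.79044903 212.97443404]
 [  0.           0.           1.        ]] [-0.10234857  0.          0.          0.          0.        ] [[-0.65403685  0.50186771 -0.56600759  1.22872261]
 [ 0.75640368  0.44322559 -0.48104526  0.47938783]
 [ 0.00944796 -0.74275156 -0.66950046  0.82943994]
 [ 0.          0.          0.          1.        ]]
side [[427.31763569   0.         273.26827927]
 [  0.         427.31763569 207.56367247]
 [  0.           0.           1.        ]] [-0.00553117  0.          0.          0.          0.        ] [[ 0.9844183  -0.09236698  0.14962935  0.39337992]
 [-0.1758361  -0.52436185  0.83314244 -0.90335974]
 [ 0.00150507 -0.84647091 -0.53243285  0.6428825 ]
 [ 0.          0.          0.          1.        ]]
wrist [[297.9312108    0.         284.99317731]
 [  0.         297.9312108  210.70536925]
 [  0.           0.           1.        ]] [-0.0326772  0.         0.         0.         0.       ] [[ 0.3067533   0.91686708  0.25545484  0.09584747]
 [ 0.95178689 -0.294925   -0.08438576  0.52060111]
 [-0.0020305   0.26902418 -0.96313128  0.37403616]
 [ 0.          0.          0.          1.        ]]
```

View pics/scene0.png

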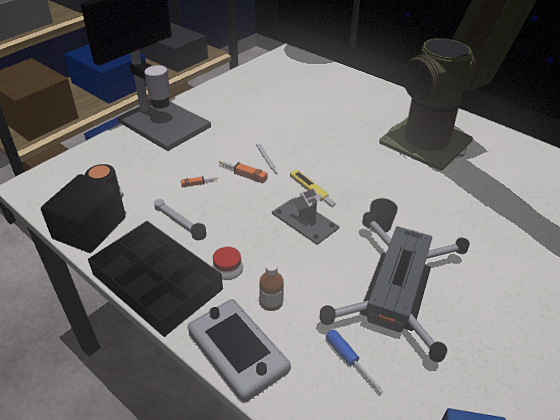

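View pics/side0.png

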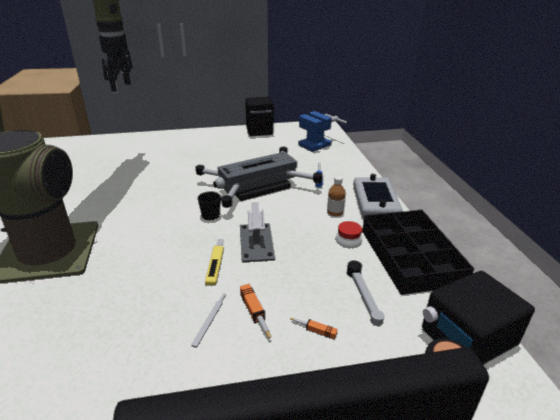

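View pics/wrist0.png

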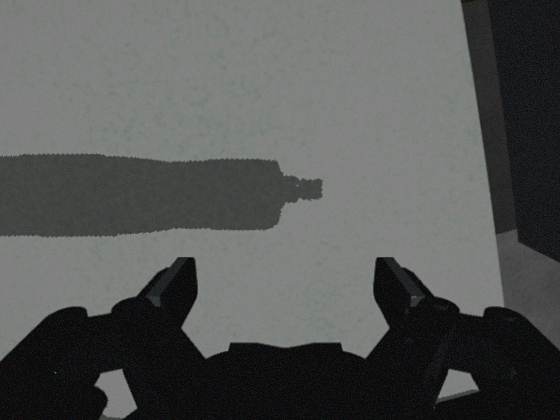

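```bash
python3 - <<'E'
import cv2
a=cv2.imread("pics/scene0.png"); b=cv2.imread("pics/side0.png")
def z(im,x0,y0,x1,y1,n,s=5):
    cv2.imwrite(f"pics/{n}.png",cv2.resize(im[y0:y1,x0:x1],None,fx=s,fy=s,interpolation=cv2.INTER_CUBIC))
z(a,205,140,345,250,"za1"); z(b,190,190,340,350,"zb1",5 if 0 else 3.7); z(a,310,190,480,365,"za2",3.4); z(b,190,140,340,215,"zb2")
E
```

```text
(no output)
```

View pics/za1.png

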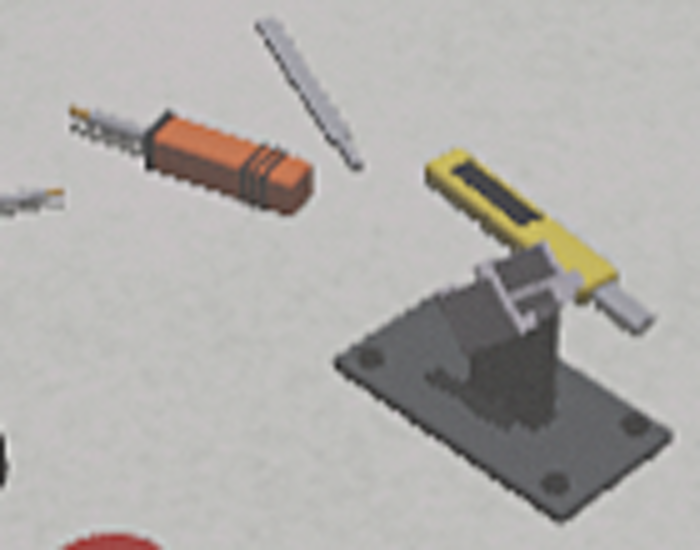

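View pics/zb1.png

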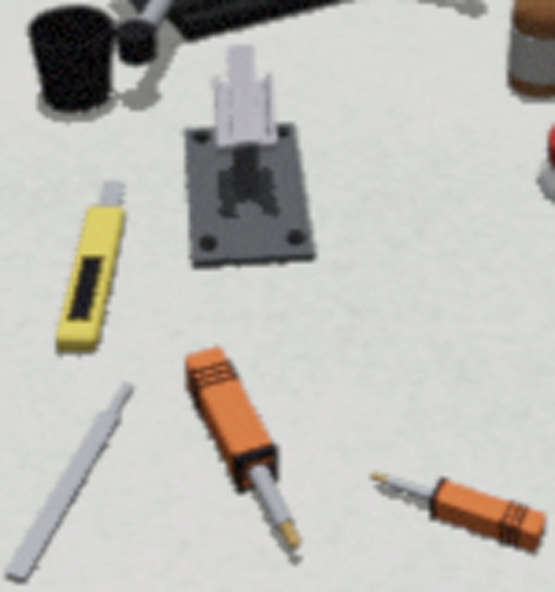

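View pics/za2.png

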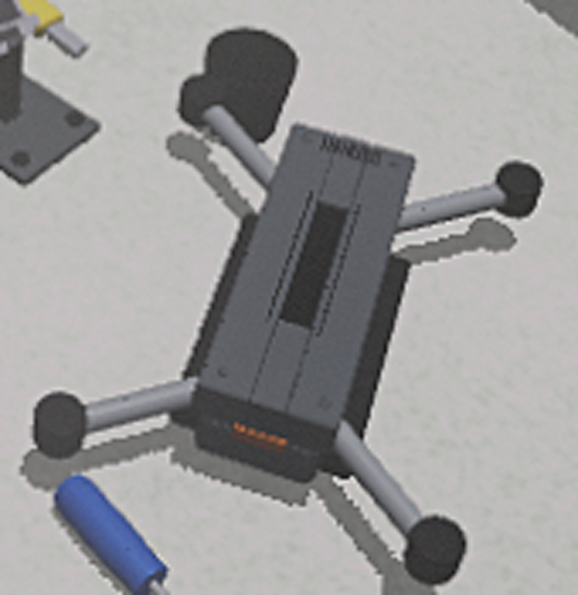

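View pics/zb2.png

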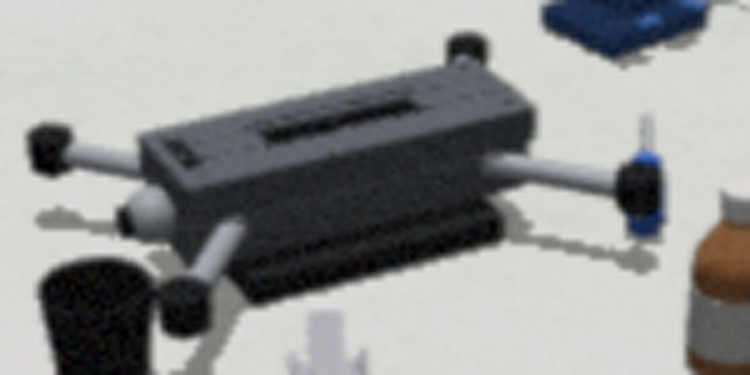

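```bash
cat > h.py <<'E'
import numpy as np, cv2, pickle
from scipy.optimize import least_squares
from scipy.spatial.transform import Rotation as R
def proj(c,P):
    P=np.atleast_2d(P).astype(float); T=np.linalg.inv(c["pose"])
    return cv2.projectPoints(P,cv2.Rodrigues(T[:3,:3])[0],T[:3,3],np.array(c["camera_matrix"]),np.array(c["dist"]))[0][:,0]
def W(p,L):
    x,y,t=p; L=np.atleast_2d(L).astype(float); c,s=np.cos(t),np.sin(t)
    return np.c_[x+c*L[:,0]-s*L[:,1], y+s*L[:,0]+c*L[:,1], L[:,2]]
def fit(obs,p0):
    # obs: list of (cam, local pt, pixel)
    def f(p): return np.concatenate([(proj(c,W(p,l))-np.array(px)).ravel() for c,l,px in obs])
    s=least_squares(f,p0,loss='soft_l1'); return s.x,f(s.x).reshape(-1,2)
E
cat > f1.py <<'E'
from h import *
S=pickle.load(open("scene0.pkl","rb"));D=pickle.load(open("side0.pkl","rb"))
a1=lambda x,y:(205+x/5-.4,140+y/5-.4); b1=lambda x,y:(190+x/3.7-.36,190+y/3.7-.36)
a2=lambda x,y:(310+x/3.4-.35,190+y/3.4-.35); b2=lambda x,y:(190+x/5-.4,140+y/5-.4)
def show(n,r): print(n,np.round(r[0],4),np.degrees(r[0][2]).round(1));print(r[1].round(1).tolist())
# probe (z local, bench): +x tip
m=1e-3
pr=[(S,[.1,0,.012],a1(72,110)),(S,[-.045,.012,.0],a1(293,213)),(S,[-.045,-.012,.024],a1(308,165)),(S,[.045,.012,.0],a1(150,165)),(S,[.045,-.012,.024],a1(168,113)),
(D,[.1,0,.012],b1(295,543)),(D,[-.045,-.012,.024],b1(187,357)),(D,[-.045,.012,.024],b1(222,348)),(D,[.045,-.012,.0],b1(240,490)),(D,[.045,.012,.0],b1(275,472))]
r=fit(pr,[.3,.0,-1.2]);show("probe",r)
def top(z,L,Wd): return [[sx*L/2,sy*Wd/2,z] for sx,sy in((-1,-1),(-1,1),(1,-1),(1,1))]
# holder +x ~ -y. local(+x,+y): y local -> +x world
for z in (.006,.010):
    A=top(z,.15,.08)
    ho=[(S,A[1],a1(560,514)),(S,A[0],a1(671,432)),(S,A[3],a1(334,360)),(D,A[0],b1(184,128)),(D,A[1],b1(297,125)),(D,A[2],b1(193,263)),(D,A[3],b1(314,256))]
    show("holder",fit(ho,[.45,0,-1.57]))
A=top(.08,.228,.08);G=top(.08,.1,.018)
dr=[(S,A[0],a2(292,125) if 0 else a2(412,157)),(S,A[1],a2(292,125)),(S,A[2],a2(335,430)),(S,A[3],a2(195,385)),
]
dr=[(S,q,p) for q,p in zip(A,[])]
# scene right=+y: local y + -> right
dr=[(S,A[1],a2(412,157)),(S,A[0],a2(292,125)),(S,A[3],a2(335,430)),(S,A[2],a2(195,385)),
(S,G[1],a2(347,209)),(S,G[0],a2(318,202)),(S,G[3],a2(310,328)),(S,G[2],a2(280,320)),
(D,A[1],b2(140,140)),(D,A[0],b2(193,190)),(D,A[3],b2(480,65)),(D,A[2],b2(535,105)),
(D,G[1],b2(262,130)),(D,G[0],b2(275,143)),(D,G[3],b2(405,98)),(D,G[2],b2(418,110))]
show("drone",fit(dr,[.6,.2,0.1]))
E
python3 f1.py
```

```text
probe [ 0.4643 -0.2658 -1.3637] -78.1
[[0.3, -0.6], [0.4, 1.4], [2.0, -1.3], [-0.3, 0.5], [0.6, -1.1], [0.8, 0.8], [-0.6, -1.4], [0.6, -1.8], [-0.2, 0.7], [1.6, 2.2]]
holder [ 0.5042 -0.0527 -1.6577] -95.0
[[0.3, 0.2], [1.1, -0.2], [-0.3, -1.0], [0.5, 0.4], [0.2, -0.3], [-0.4, 0.1], [0.9, 0.1]]
holder [ 0.5042 -0.0542 -1.6584] -95.0
[[-0.2, -1.4], [0.8, -1.7], [-0.7, -2.5], [0.5, -0.6], [0.3, -1.2], [-0.5, -0.8], [1.1, -0.8]]
drone [0.5527 0.2278 0.3145] 18.0
[[1.5, -0.9], [-0.0, -1.7], [1.3, -0.0], [0.0, -0.3], [0.0, -0.2], [-0.1, -0.6], [-0.0, -0.3], [-0.4, -0.7], [0.2, -1.6], [0.4, -0.2], [0.0, -2.0], [2.2, -0.1], [0.1, -0.0], [0.1, -0.2], [1.7, -0.6], [1.9, -0.7]]
```

```bash
cat > plan.py <<'E'
import numpy as np, json
from scipy.spatial.transform import Rotation as R
def Rq(q): return R.from_quat(np.r_[q[1:],q[0]])
def axes(y,z):
    z=np.array(z,float);z/=np.linalg.norm(z);y=np.array(y,float);y-=z*(y@z);y/=np.linalg.norm(y)
    return R.from_matrix(np.c_[np.cross(y,z),y,z])
def plan(p0,R0,p1,R1,N=None,vmax=40,wmax=6.9,smooth=False):
    """simulates rounding; returns end pose"""
    p1=np.array(p1,float)
    rv=(R0.inv()*R1).as_rotvec(degrees=True)
    n=max(int(np.ceil(np.linalg.norm(p1-p0)*1e3/vmax)),int(np.ceil(np.linalg.norm(rv)/wmax)),1)
    N=N or n
    S=[];T=[];p=np.array(p0,float);Rc=R0
    for k in range(1,N+1):
        f=k/N; pt=p0+(p1-p0)*f
        s=np.round(Rc.inv().apply(pt-p)*1e3,1)+0.
        Rt=R0*R.from_rotvec(rv*f,degrees=True)
        t=np.round((Rc.inv()*Rt).as_rotvec(degrees=True),1)+0.
        p=p+Rc.apply(s/1e3);Rc=Rc*R.from_rotvec(t,degrees=True)
        S.append(s.tolist());T.append(t.tolist())
    print(N,"rows")
    for i in range(0,N,10): print('"slide":',S[i:i+10],'\n"twist":',T[i:i+10])
    return p,Rc
def now():
    from bench import manip
    o=manip.get_obs(); return o["position"],Rq(o["orientation"]),o
E
python3 - <<'E'
from plan import *
p,r,o=now(); print(r.as_matrix().round(2))
y=np.radians(12)
plan(p,r,[.45,-.23,.27],axes([np.cos(y),np.sin(y),0],[0,0,-1]),N=24)
import pickle;from h import *
# wrist cam in tool
c=pickle.load(open("wrist0.pkl","rb"));M=np.linalg.inv(np.block([[r.as_matrix(),p[:,None]],[np.zeros((1,3)),1]]))@c["pose"];print(M.round(3))
E
```

```text
[[-0.95  0.31 -0.  ]
 [ 0.31  0.95 -0.  ]
 [ 0.   -0.   -1.  ]]
24 rows
"slide": [[-20.8, -25.2, -1.6], [-21.8, -24.4, -1.6], [-23.0, -23.3, -1.6], [-23.9, -22.3, -1.6], [-24.8, -21.3, -1.6], [-25.8, -20.1, -1.6], [-26.6, -19.0, -1.6], [-27.4, -17.8, -1.6], [-28.2, -16.6, -1.6], [-28.9, -15.3, -1.6]] 
"twist": [[0.0, 0.0, 2.5], [0.0, 0.0, 2.5], [0.0, 0.0, 2.5], [0.0, 0.0, 2.5], [0.0, 0.0, 2.5], [0.0, 0.0, 2.5], [0.0, 0.0, 2.6], [0.0, 0.0, 2.5], [0.0, 0.0, 2.5], [0.0, 0.0, 2.5]]
"slide": [[-29.5, -14.0, -1.6], [-30.1, -12.8, -1.6], [-30.7, -11.4, -1.6], [-31.1, -10.1, -1.6], [-31.5, -8.7, -1.6], [-31.9, -7.3, -1.6], [-32.1, -5.9, -1.6], [-32.4, -4.5, -1.6], [-32.6, -3.1, -1.6], [-32.6, -1.7, -1.7]] 
"twist": [[0.0, 0.0, 2.5], [0.0, 0.0, 2.5], [0.0, 0.0, 2.5], [0.0, 0.0, 2.5], [0.0, 0.0, 2.5], [0.0, 0.0, 2.5], [0.0, 0.0, 2.5], [0.0, 0.0, 2.5], [0.0, 0.1, 2.6], [0.0, 0.0, 2.5]]
"slide": [[-32.7, -0.2, -1.6], [-32.7, 1.3, -1.7], [-32.6, 2.6, -1.7], [-32.4, 4.1, -1.6]] 
"twist": [[-0.1, 0.0, 2.5], [0.0, 0.0, 2.5], [0.0, 0.0, 2.5], [0.0, 0.0, 2.5]]
[[-0.001 -0.963 -0.269  0.068]
 [ 1.    -0.001 -0.001  0.   ]
 [ 0.001 -0.269  0.963 -0.143]
 [ 0.     0.     0.     1.   ]]
```

>>> carry_out(slide=[[-20.8, -25.2, -1.6], [-21.8, -24.4, -1.6], [-23.0, -23.3, -1.6], [-23.9, -22.3, -1.6], [-24.8, -21.3, -1.6], [-25.8, -20.1, -1.6], [-26.6, -19.0, -1.6], [-27.4, -17.8, -1.6], [-28.2, -16.6, -1.6], [-28.9, -15.3, -1.6]], twist=[[0, 0, 2.5], [0, 0, 2.5], [0, 0, 2.5], [0, 0, 2.5], [0, 0, 2.5], [0, 0, 2.5], [0, 0, 2.6], [0, 0, 2.5], [0, 0, 2.5], [0, 0, 2.5]], hand=[-1, -1, -1, -1, -1, -1, -1, -1, -1, -1])

```text
clock: 0.98
position: [0.2812, 0.1943, 0.2473]
orientation: [0.0, 0.366, 0.93, -0.0]
contact_force: [0.9, 0.1, 0.9]
width: 0.0857
```

>>> carry_out(slide=[[-29.5, -14.0, -1.6], [-30.1, -12.8, -1.6], [-30.7, -11.4, -1.6], [-31.1, -10.1, -1.6], [-31.5, -8.7, -1.6], [-31.9, -7.3, -1.6], [-32.1, -5.9, -1.6], [-32.4, -4.5, -1.6], [-32.6, -3.1, -1.6], [-32.6, -1.7, -1.7]], twist=[[0, 0, 2.5], [0, 0, 2.5], [0, 0, 2.5], [0, 0, 2.5], [0, 0, 2.5], [0, 0, 2.5], [0, 0, 2.5], [0, 0, 2.5], [0, 0, 2.6], [0, 0, 2.5]], hand=[-1, -1, -1, -1, -1, -1, -1, -1, -1, -1])

```text
clock: 1.82
position: [0.4019, -0.1097, 0.2633]
orientation: [-0.0, 0.56, 0.828, 0.0]
contact_force: [0.7, 0.5, 0.4]
width: 0.0853
```

```bash
python3 - <<'E'
from bench import manip
import cv2,pickle
for n in ["wrist"]:
    c=manip.capture(n); pickle.dump(c,open(f"{n}1.pkl","wb"))
    cv2.imwrite(f"pics/{n}1.png",c["pixels"][:,:,::-1])
o=manip.get_obs();print(o["position"],o["qpos"],o["clock"])
E
```

```text
[ 0.40512193 -0.11453941  0.26358006] [-0.27231265  0.06462787 -0.2956911   1.20612883 -0.0042365   0.92258231] 1.8667
```

View pics/wrist1.png

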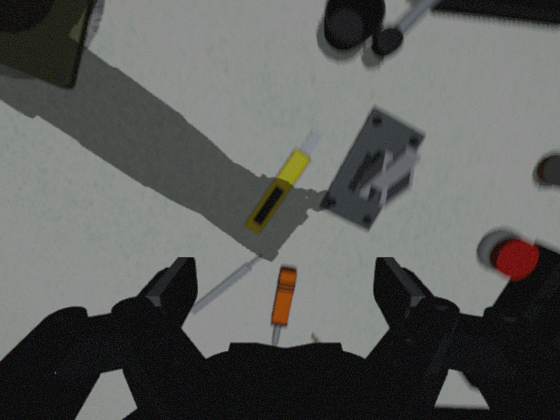

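>>> carry_out(slide=[[-32.7, -0.2, -1.6], [-32.7, 1.3, -1.7], [-32.6, 2.6, -1.7], [-32.4, 4.1, -1.6], [0, 0, 0], [0, 0, 0]], twist=[[-0.1, 0, 2.5], [0, 0, 2.5], [0, 0, 2.5], [0, 0, 2.5], [0, 0, 0], [0, 0, 0]], hand=[-1, -1, -1, -1, -0.1, -0.1])

```text
clock: 2.37
position: [0.4503, -0.2306, 0.2693]
orientation: [-0.0, 0.63, 0.777, 0.001]
contact_force: [-0.3, 0.2, 0.1]
width: 0.0635
```

```bash
python3 - <<'E'
from bench import manip
import cv2,pickle
for n in ["wrist"]:
    c=manip.capture(n); pickle.dump(c,open(f"{n}2.pkl","wb"))
    cv2.imwrite(f"pics/{n}2.png",c["pixels"][:,:,::-1])
    cv2.imwrite(f"pics/{n}2z.png",cv2.resize(c["pixels"][:,:,::-1][0:300,180:380],None,fx=2,fy=2,interpolation=cv2.INTER_CUBIC))
o=manip.get_obs();print(o["position"],o["qpos"],o["clock"],o["width"])
E
```

```text
[ 0.44968058 -0.22942883  0.26936685] [-0.47282775  0.21225493 -0.10292607  1.2563119   0.00165488  0.8891719 ] 2.4167 0.056636922822107576
```

View pics/wrist2.png

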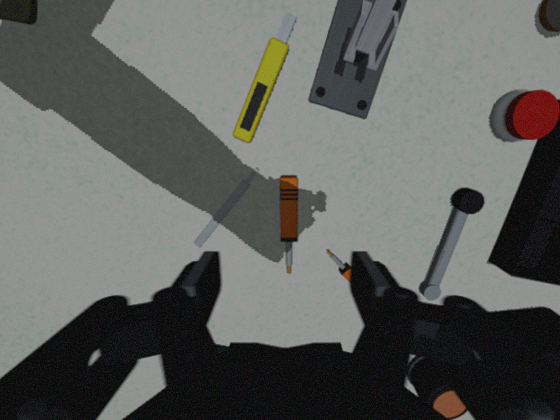

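View pics/wrist2z.png

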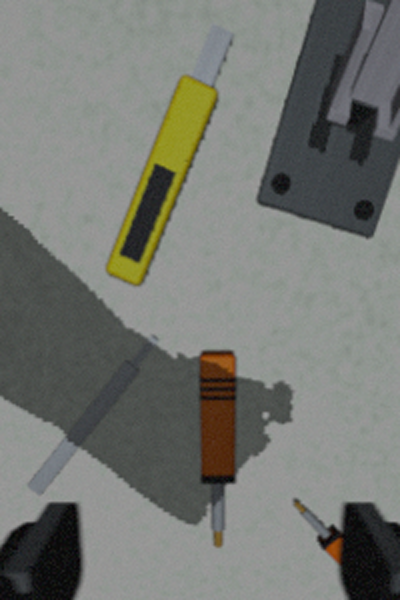

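```bash
cat >> f1.py <<'E'
Wc=pickle.load(open("wrist2.pkl","rb"))
w=lambda x,y:(180+x/2-.25,y/2-.25)
print("pred in wrist",(proj(Wc,W(r[0],[[.1,0,.012],[-.045,-.012,.024],[-.045,.012,.024],[.045,-.012,.024],[.045,.012,.024],[-.045,0,0]]))-[180,0])*2)
wr=[(Wc,[.1,0,.012],w(218,546)),(Wc,[-.045,-.012,.024],w(201,359)),(Wc,[-.045,.012,.024],w(235,358)),(Wc,[.045,-.012,.024],w(201,482)),(Wc,[.045,.012,.024],w(235,482))]
show("probe wr only",fit(wr,r[0])); show("probe all",fit(wr+pr,r[0]))
hz=[(Wc,A_,w(*q)) for A_,q in zip(top(.006,.15,.08)[2:],[(259,203),(371,237)])]
print("holder corners pred",(proj(Wc,W([.5042,-.0527,-1.6577],top(.006,.15,.08)))-[180,0])*2)
# tweezers tip
print("tw tip/end pred", )
E
python3 f1.py | tail -12
```

```text
[201.10139823 480.16550027]
 [235.56073761 480.10920666]
 [218.17872718 346.24808157]]
probe wr only [ 0.4641 -0.2683 -1.3598] -77.9
[[-0.0, 0.6], [-0.7, -1.6], [0.6, -1.2], [-0.1, 1.0], [0.1, 0.9]]
probe all [ 0.464  -0.2675 -1.3611] -78.0
[[-0.1, 0.1], [-0.6, -2.2], [0.7, -1.8], [-0.1, 0.4], [0.1, 0.4], [-0.1, -0.8], [0.1, 1.0], [1.6, -1.7], [-0.7, 0.2], [0.2, -1.4], [0.9, 1.5], [-0.7, -0.8], [0.5, -1.3], [-0.2, 1.4], [1.7, 2.8]]
holder corners pred [[331.42719525 -52.81512547]
 [456.11706793  -7.10648644]
 [254.15787353 200.92245146]
 [370.00333336 238.57173889]]
tw tip/end pred
```

```bash
python3 - <<'E'
from plan import *
p,r,o=now(); print(p,o["width"])
y=np.radians(12)
Rt=axes([np.cos(y),np.sin(y),0],[0,0,-1])
q=plan(p,r,[.4594,-.2452,.05],Rt,N=6)
plan(*q,[.4594,-.2452,.005],Rt,N=3)
E
```

```text
[ 0.44968058 -0.22942883  0.26936685] 0.056636922822107576
6 rows
"slide": [[-3.0, 1.0, 36.6], [-2.9, 1.0, 36.5], [-3.0, 1.1, 36.6], [-3.0, 1.0, 36.5], [-2.9, 1.0, 36.6], [-2.9, 1.0, 36.5]] 
"twist": [[0.0, 0.0, 0.0], [0.0, 0.0, 0.0], [0.0, 0.0, 0.0], [0.0, -0.1, 0.0], [0.0, 0.0, 0.0], [0.0, 0.0, 0.0]]
3 rows
"slide": [[0.0, 0.0, 15.0], [0.0, 0.0, 15.0], [0.0, 0.0, 15.0]] 
"twist": [[0.0, 0.0, 0.0], [0.0, 0.0, 0.0], [0.0, 0.0, 0.0]]
```

>>> carry_out(slide=[[-3.0, 1.0, 36.6], [-2.9, 1.0, 36.5], [-3.0, 1.1, 36.6], [-3.0, 1.0, 36.5], [-2.9, 1.0, 36.6], [-2.9, 1.0, 36.5], [0, 0, 0], [0, 0, 0]], twist=[[0, 0, 0], [0, 0, 0], [0, 0, 0], [0, 0, 0], [0, 0, 0], [0, 0, 0], [0, 0, 0], [0, 0, 0]], hand=[-0.1, -0.1, -0.1, -0.1, -0.1, -0.1, -0.1, -0.1])

```text
clock: 3.08
position: [0.4578, -0.2432, 0.0497]
orientation: [-0.002, 0.629, 0.778, 0.0]
contact_force: [0.8, -0.2, 0.9]
width: 0.0475
```

```bash
cat > cap.py <<'E'
import sys
from bench import manip
import cv2,pickle
k=sys.argv[1]
for n in sys.argv[2:]:
    c=manip.capture(n); pickle.dump(c,open(f"{n}{k}.pkl","wb"))
    cv2.imwrite(f"pics/{n}{k}.png",c["pixels"][:,:,::-1])
o=manip.get_obs();print(o["position"].round(4),o["orientation"].round(4),o["qpos"].round(3),o["clock"],o["width"].round(4),o["contact_force"].round(2))
E
python3 cap.py 3 wrist
```

```text
Traceback (most recent call last):
  File "cap.py", line 8, in <module>
    o=manip.get_obs();print(o["position"].round(4),o["orientation"].round(4),o["qpos"].round(3),o["clock"],o["width"].round(4),o["contact_force"].round(2))
                                                                                                           ^^^^^^^^^^^^^^^^
AttributeError: 'float' object has no attribute 'round'
```

View pics/wrist3.png

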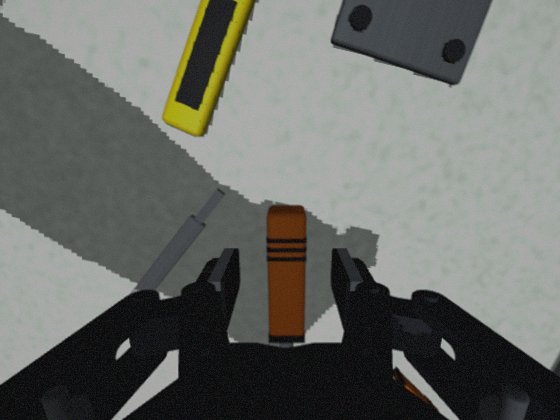

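>>> carry_out(slide=[[0, 0, 15], [0, 0, 15], [0, 0, 14], [0, 0, 0], [0, 0, 0], [0, 0, 0], [0, 0, 0], [0, 0, 0]], twist=[[0, 0, 0], [0, 0, 0], [0, 0, 0], [0, 0, 0], [0, 0, 0], [0, 0, 0], [0, 0, 0], [0, 0, 0]], hand=[-0.1, -0.1, -0.1, -0.1, 0.8, 0.8, 0.8, 0.8], force=80)

```text
clock: 3.8
position: [0.4618, -0.2461, 0.0094]
orientation: [0.002, 0.629, 0.777, 0.001]
contact_force: [-0.6, 0.1, 7.2]
width: 0.0219
```

>>> carry_out(slide=[[0, 0, -10], [0, 0, -25], [0, 0, -35], [0, 0, -40], [0, 0, -40], [0, 0, 0], [0, 0, 0]], twist=[[0, 0, 0], [0, 0, 0], [0, 0, 0], [0, 0, 0], [0, 0, 0], [0, 0, 0], [0, 0, 0]], hand=[0.8, 0.8, 0.8, 0.8, 0.8, 0.8, 0.8])

```text
clock: 4.38
position: [0.4624, -0.2468, 0.1612]
orientation: [0.005, 0.629, 0.777, 0.002]
contact_force: [-0.3, -0.2, -1.4]
width: 0.022
```

```bash
sed -i 's/o\["width"\].round(4)/o["width"]/' cap.py; python3 cap.py 4 wrist side
```

```text
[ 0.4596 -0.2453  0.1572] [6.000e-04 6.293e-01 7.771e-01 8.000e-04] [-0.491  0.295 -0.289  0.985  0.001  0.87 ] 4.4833 0.02197770550353016 [-0.17 -0.25 -2.26]
```

View pics/wrist4.png

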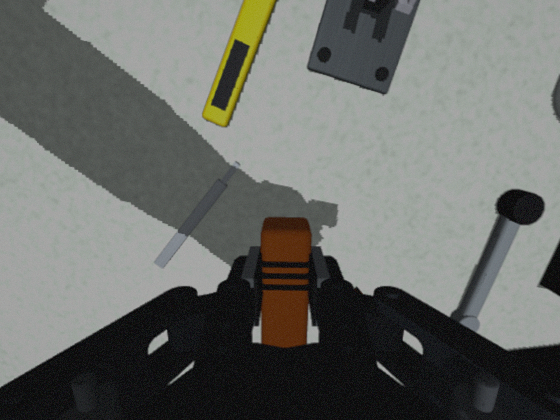

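View pics/side4.png

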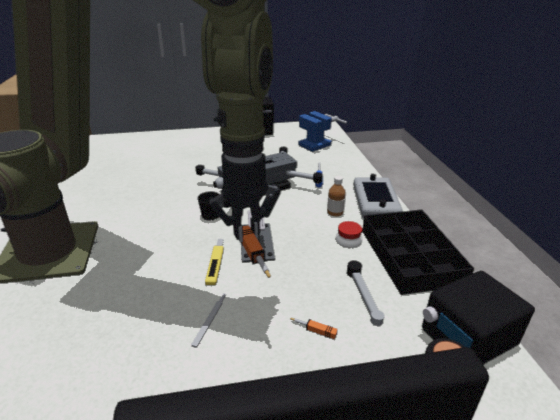

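```bash
python3 - <<'E'
import cv2
b=cv2.imread("pics/side4.png");w=cv2.imread("pics/wrist4.png")
cv2.imwrite("pics/z4.png",cv2.resize(b[210:290,210:300],None,fx=7,fy=7,interpolation=cv2.INTER_CUBIC))
w=cv2.imread("pics/wrist1.png")
cv2.imwrite("pics/z5.png",cv2.resize(w[95:245,310:440],None,fx=4,fy=4,interpolation=cv2.INTER_CUBIC))
E
```

```text
(no output)
```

View pics/z4.png

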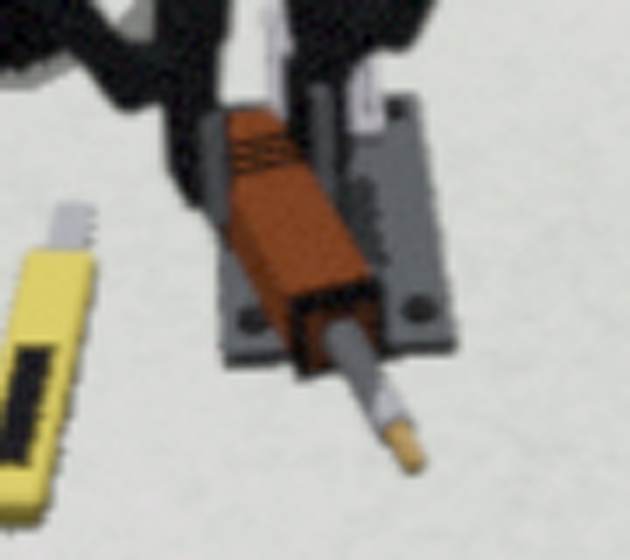

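View pics/z5.png

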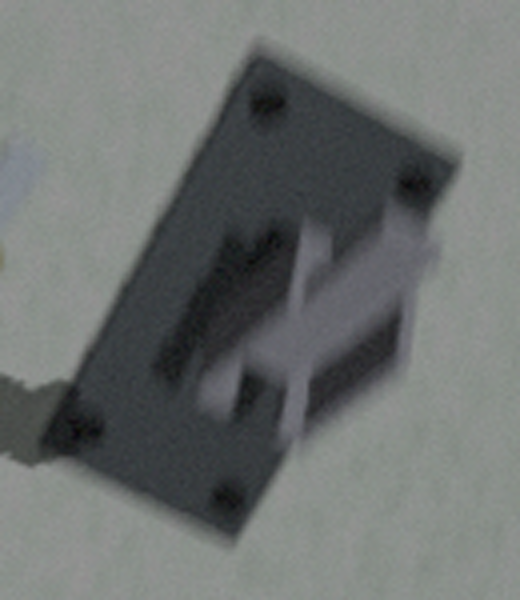

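```bash
cat > f2.py <<'E'
from h import *
from plan import Rq
from bench import manip
o=manip.get_obs(); p=o["position"]; Rt=Rq(o["orientation"])
D=pickle.load(open("side4.pkl","rb")); Wc=pickle.load(open("wrist4.pkl","rb"))
z4=lambda x,y:(210+x/7-.43,210+y/7-.43)
obs=[(D,[.1,0,0],z4(418,470)),(D,[.045,-.012,.012],z4(293,297)),(D,[.045,.012,.012],z4(382,273)),(D,[.045,-.012,-.012],z4(300,377)),(D,[.045,.012,-.012],z4(384,350)),(D,[-.045,-.012,.012],z4(226,110)),(D,[-.045,.012,.012],z4(273,108)),
(Wc,[-.045,-.012,.012],(261,228)),(Wc,[-.045,.012,.012],(310,228))]
# probe frame in tool: x=-tx, y=+ty, z=-tz
B=R.from_matrix(np.array([[-1,0,0],[0,1,0],[0,0,-1]]).T)
def pose(v): return Rt.apply(v[:3])+p, Rt*B*R.from_euler('yz',v[3:5])
def f(v):
    t,r=pose(v); return np.concatenate([(proj(c,r.apply(l)+t)-px).ravel() for c,l,px in obs])
s=least_squares(f,[-.022,0,-.003,0,0],loss='soft_l1')
print("offset mm",(s.x[:3]*1e3).round(1),"pitch,yaw deg",np.degrees(s.x[3:]).round(1)); print(f(s.x).reshape(-1,2).round(1).tolist())
# holder wire
def draw(cam,name,crop,sc,sx,out):
    im=cv2.imread(name); x0,y0,x1,y1=crop
    im=cv2.resize(im[y0:y1,x0:x1],None,fx=sc,fy=sc,interpolation=cv2.INTER_CUBIC)
    H=[.5042,-.0527,-1.6577]; c=np.sqrt(.5)
    def P(a,y,n): return W(H,[[sx+(a+n)*c, y, .094+(-a+n)*c]])[0]
    def line(A,B,col):
        q=(proj(cam,np.array([A,B]))+.5-[x0,y0])*sc
        cv2.line(im,tuple(int(v) for v in q[0]),tuple(int(v) for v in q[1]),col,1)
    for y in(-.009,.009): line(P(-.02,y,-.012),P(.045,y,-.012),(0,0,255))
    line(P(-.02,-.009,-.012),P(-.02,.009,-.012),(0,0,255))
    for y in(-.015,.015): line(P(.003,y,.004),P(.045,y,.004),(0,255,0)); line(P(.003,y,.004),P(.003,y,-.012),(0,255,0)); line(P(.045,y,.004),P(.045,y,-.012),(255,0,0))
    cv2.imwrite(out,im)
S=pickle.load(open("scene0.pkl","rb"));D0=pickle.load(open("side0.pkl","rb"))
import sys; sx=float(sys.argv[1])
draw(S,"pics/scene0.png",(270,180,345,245),8,sx,"pics/hs.png"); draw(D0,"pics/side0.png",(230,195,285,265),8,sx,"pics/hd.png")
E
python3 f2.py 0; python3 - <<'E'
import cv2,numpy as np
a=cv2.imread("pics/hs.png");b=cv2.imread("pics/hd.png")
cv2.imwrite("pics/h2.png",np.hstack([a[:520],b[:520]])[:, :])
E
```

```text
offset mm [-23.7   0.8  -7.1] pitch,yaw deg [-2.  -2.1]
[[-0.4, -1.8], [0.4, 0.3], [0.6, 0.9], [-0.1, -0.2], [0.6, 0.8], [-4.2, 1.1], [1.0, -1.1], [-2.0, -0.9], [1.2, 0.7]]
```

View pics/hs.png

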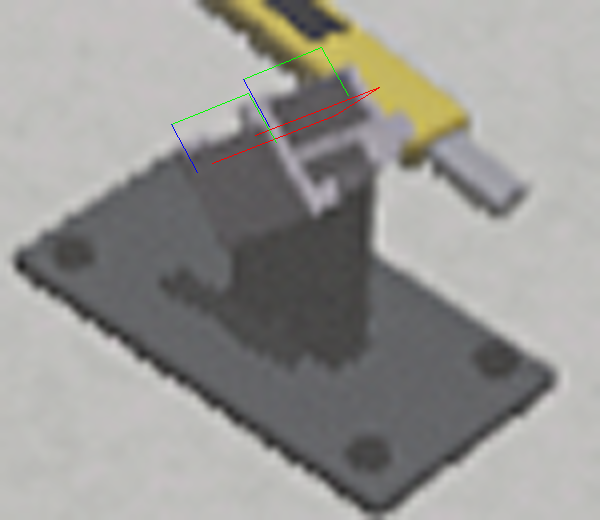

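View pics/hd.png

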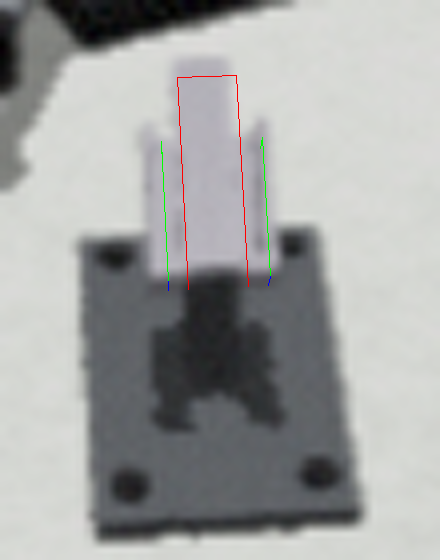

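```bash
python3 - <<'E'
from plan import *
p,r,o=now()
y=np.radians(-5)
plan(p,r,[.505,-.17,.26],axes([np.cos(y),np.sin(y),0],[0,0,-1]),N=6)
E
```

```text
6 rows
"slide": [[10.7, 10.0, -17.1], [11.2, 9.6, -17.1], [11.6, 8.9, -17.1], [12.1, 8.3, -17.2], [12.4, 7.7, -17.1], [12.9, 7.1, -17.1]] 
"twist": [[0.0, 0.0, 2.8], [0.0, 0.0, 2.9], [0.1, 0.0, 2.8], [0.0, 0.0, 2.8], [0.0, 0.0, 2.9], [0.0, 0.0, 2.8]]
```

>>> carry_out(slide=[[10.7, 10.0, -17.1], [11.2, 9.6, -17.1], [11.6, 8.9, -17.1], [12.1, 8.3, -17.2], [12.4, 7.7, -17.1], [12.9, 7.1, -17.1], [0, 0, 0], [0, 0, 0], [0, 0, 0]], twist=[[0, 0, 2.8], [0, 0, 2.9], [0, 0, 2.8], [0, 0, 2.8], [0, 0, 2.9], [0, 0, 2.8], [0, 0, 0], [0, 0, 0], [0, 0, 0]], hand=[0.8, 0.8, 0.8, 0.8, 0.8, 0.8, 0.8, 0.8, 0.8])

```text
clock: 5.23
position: [0.5039, -0.1702, 0.2575]
orientation: [-0.001, 0.737, 0.676, -0.0]
contact_force: [-0.5, -1.1, -0.6]
width: 0.0221
```

```bash
python3 cap.py 5 wrist; python3 - <<'E'
import cv2
w=cv2.imread("pics/wrist5.png")
cv2.imwrite("pics/z6.png",cv2.resize(w[60:260,200:400],None,fx=3,fy=3,interpolation=cv2.INTER_CUBIC))
E
```

```text
[ 0.5037 -0.1703  0.2574] [-1.400e-03  7.373e-01  6.756e-01 -4.000e-04] [-3.270e-01  2.640e-01 -6.400e-02  1.246e+00  1.000e-03  1.332e+00] 5.2833 0.02199549745570936 [-0.6  -0.41 -1.81]
```

View pics/wrist5.png

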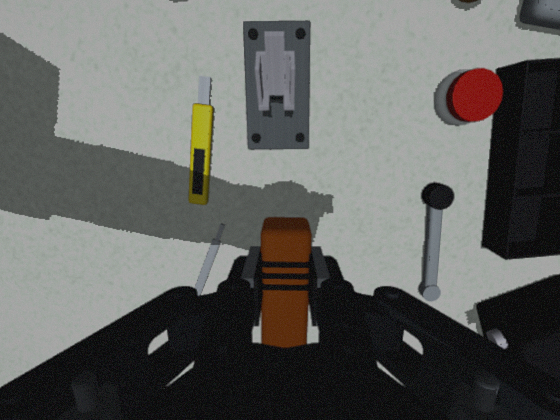

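View pics/z6.png

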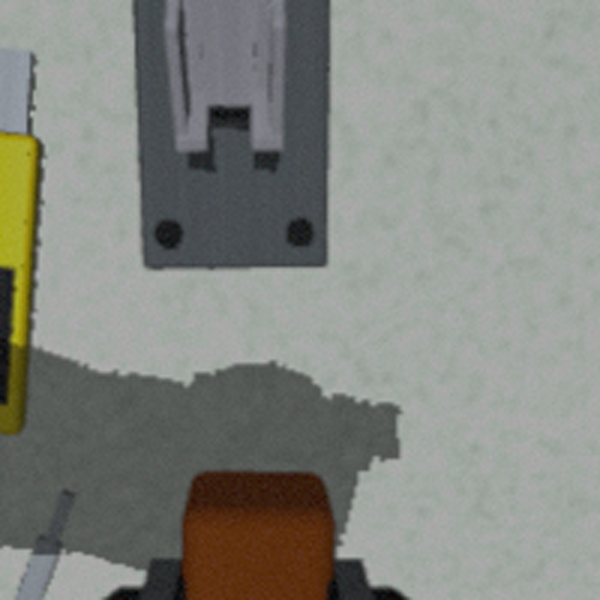

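```bash
cat > ov.py <<'E'
from f2 import *
Wc=pickle.load(open("wrist5.pkl","rb"))
draw(Wc,"pics/wrist5.png",(230,10,330,160),5,sx,"pics/hw.png")
H=[.5042,-.0527,-1.6577]
q=proj(Wc,W(H,[[sx_*.075,sy*.04,.006] for sx_ in(-1,1) for sy in(-1,1)])); print(((q+.5-[230,10])*5).round())
E
python3 ov.py 0
```

```text
offset mm [-101.   -29.5   93.1] pitch,yaw deg [-2.1 14.9]
[[-0.4, -1.8], [0.4, 0.3], [0.6, 0.9], [-0.1, -0.2], [0.6, 0.8], [-4.2, 1.0], [1.1, -1.1], [-2.0, -0.9], [1.2, 0.7]]
[[ 67.  56.]
 [404.  55.]
 [ 86. 697.]
 [393. 697.]]
```

View pics/hw.png

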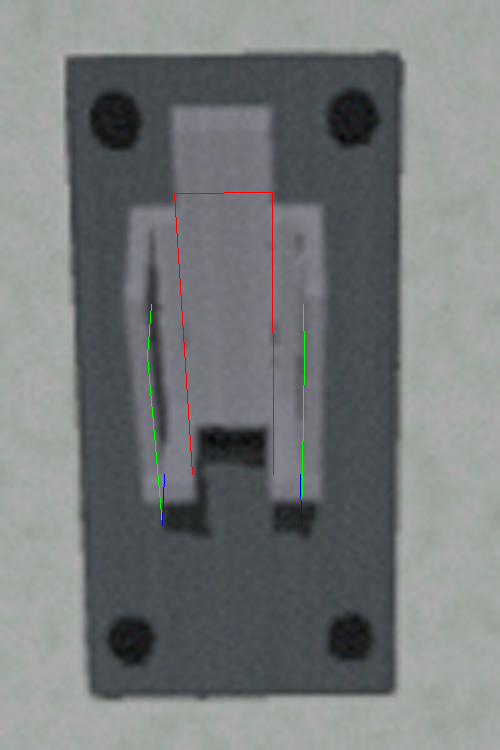

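```bash
python3 - <<'E'
import cv2,numpy as np
w=cv2.imread("pics/wrist5.png")[20:125,245:310]
w=cv2.resize(w,None,fx=5.6,fy=5.6,interpolation=cv2.INTER_CUBIC)
a=np.clip((w.astype(float)-95)*2.6,0,255).astype(np.uint8)
s=cv2.imread("pics/scene0.png")[180:225,290:330]
s=cv2.resize(s,None,fx=13,fy=13,interpolation=cv2.INTER_CUBIC)
s=np.clip((s.astype(float)-20)*1.3,0,255).astype(np.uint8)
h=max(a.shape[0],s.shape[0]); 
pad=lambda m:cv2.copyMakeBorder(m,0,h-m.shape[0],0,0,cv2.BORDER_CONSTANT)
cv2.imwrite("pics/z7.png",np.hstack([pad(a),pad(s)])[:600,:800]);print(a.shape,s.shape)
E
```

```text
(588, 364, 3) (585, 520, 3)
```

View pics/z7.png

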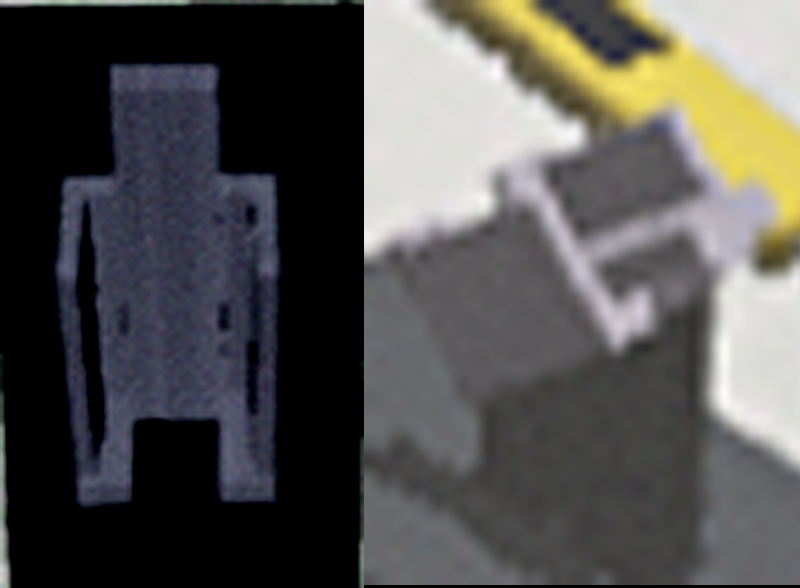

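```bash
cat > f3.py <<'E'
from h import *
S=pickle.load(open("scene0.pkl","rb"));D=pickle.load(open("side0.pkl","rb"));Wc=pickle.load(open("wrist5.pkl","rb"))
H=[.5042,-.0527,-1.6577]; c=np.sqrt(.5)
w=lambda x,y:(230+x/5-.4,10+y/5-.4); s=lambda x,y:(290+(x-364)/13-.46,180+y/13-.46); d=lambda x,y:(230+x/8-.44,195+y/8-.44)
obs=[(Wc,(-.02,-.009,-.012),w(172,130)),(Wc,(-.02,.009,-.012),w(272,130)),(Wc,(.003,-.019,.004),w(125,293)),(Wc,(.003,.019,.004),w(325,293)),
(S,(.003,.019,.004),s(508,168)),(S,(.045,.019,.004),s(410,240)),(S,(.003,-.017,.004),s(680,112)),
(D,(-.02,-.009,-.012),d(174,60)),(D,(-.02,.009,-.012),d(228,60)),(D,(.003,-.019,.004),d(143,125)),(D,(.003,.019,.004),d(268,120))]
def f(v):
    return np.concatenate([(proj(cm,W(H,[[v[0]+(a+n)*c,v[2]+y,.094+v[1]+(n-a)*c]]))-px).ravel() for cm,(a,y,n),px in obs])
r=least_squares(f,[0,0,0],loss='soft_l1');print(r.x.round(4));print(f(r.x).reshape(-1,2).round(1).tolist())
r2=least_squares(lambda v:f([v[0],0,v[1]]),[0,0],loss='soft_l1');print(r2.x.round(4)); print(W(H,[[r2.x[0],r2.x[1],.094]]))
E
python3 f3.py
```

```text
[-0.0109 -0.0006 -0.0001]
[[0.1, -0.3], [-0.2, -0.3], [-0.1, 0.6], [-0.2, 0.5], [2.3, 1.9], [0.0, 0.2], [-0.0, -0.8], [0.1, 0.1], [0.7, -0.3], [0.3, -0.1], [0.6, -0.2]]
[-0.0107 -0.0001]
[[ 0.50501143 -0.04200866  0.094     ]]
```

```bash
python3 cap.py 6 side scene; python3 - <<'E'
import cv2,numpy as np
b=cv2.imread("pics/side6.png");a=cv2.imread("pics/scene6.png")
cv2.imwrite("pics/s6.png",np.hstack([b[150:300,180:330]]*1))
cv2.imwrite("pics/z8.png",cv2.resize(b[165:240,230:300],None,fx=8,fy=8,interpolation=cv2.INTER_CUBIC))
E
```

```text
[ 0.5039 -0.1705  0.2579] [-1.100e-03  7.375e-01  6.753e-01 -1.000e-04] [-3.270e-01  2.640e-01 -6.300e-02  1.246e+00  1.000e-03  1.332e+00] 5.3833 0.021977664228336188 [-0.26  0.58 -0.95]
```

View pics/z8.png

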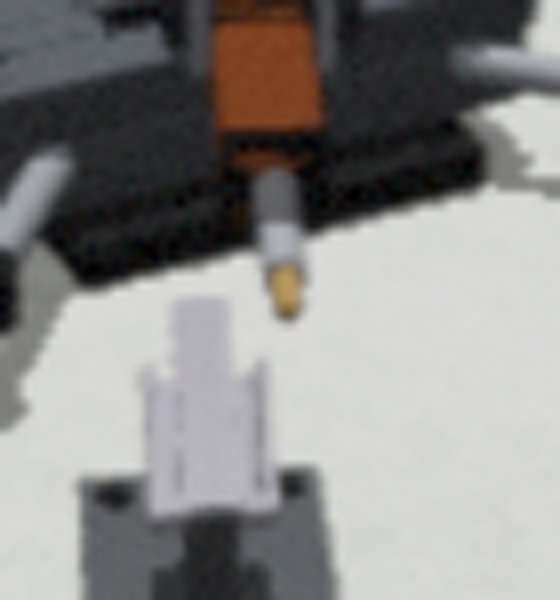

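View pics/scene6.png

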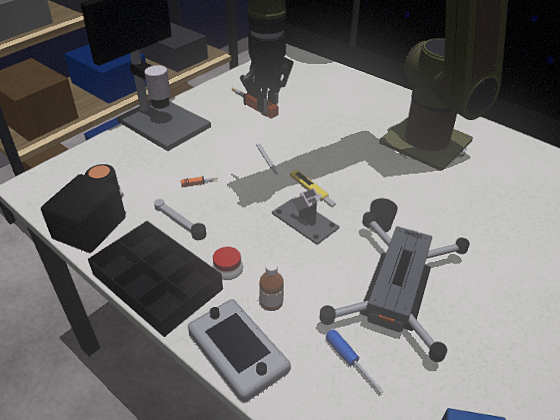

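```bash
python3 - <<'E'
import cv2,numpy as np
a=cv2.imread("pics/scene6.png")
a=cv2.resize(a[70:125,220:300],None,fx=9,fy=9,interpolation=cv2.INTER_CUBIC)
cv2.imwrite("pics/z9.png",np.clip(a.astype(float)*1.5,0,255).astype(np.uint8))
E
```

```text
(no output)
```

View pics/z9.png

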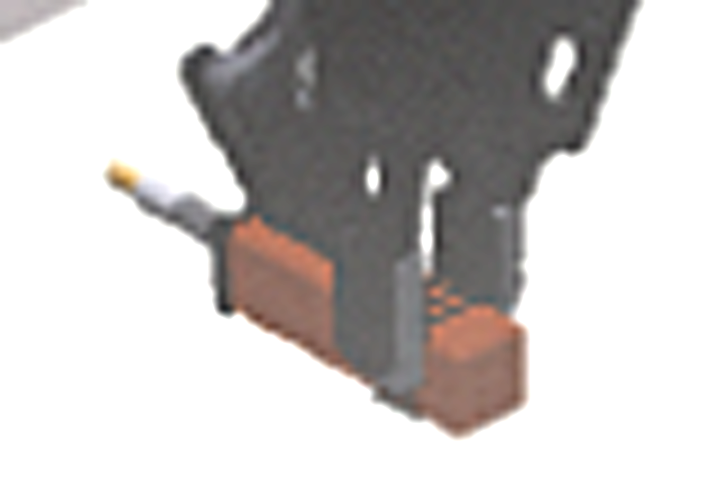

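```bash
cat > f4.py <<'E'
from h import *
from plan import Rq
p=np.array([.5039,-.1705,.2578]);Rt=Rq(np.array([-1.1e-3,.7375,.6753,-1e-4]))
S=pickle.load(open("scene6.pkl","rb"));D=pickle.load(open("side6.pkl","rb"));Wc=pickle.load(open("wrist5.pkl","rb"))
s=lambda x,y:(220+x/9-.44,70+y/9-.44); d=lambda x,y:(230+x/8-.44,165+y/8-.44)
m=.012
obs=[(S,(.1,0,0),s(107,172)),(S,(-.045,m,-m),s(458,437)),(S,(-.045,-m,-m),s(526,400)),(S,(.045,m,-m),s(224,312)),(S,(-.045,-m,m),s(526,325)),
(D,(.1,0,0),d(289,318)),(D,(.045,-m,m),d(213,133)),(D,(.045,m,m),d(325,127)),(Wc,(-.045,-m,m),(261,228)),(Wc,(-.045,m,m),(310,228))]
B=R.from_matrix(np.array([[-1,0,0],[0,1,0],[0,0,-1]]).T)
def pose(v): return Rt.apply(v[:3])+p, Rt*B*R.from_euler('yz',v[3:5])
def f(v):
    t,r=pose(v); return np.concatenate([(proj(c,r.apply(l)+t)-px).ravel() for c,l,px in obs])
q=least_squares(f,[-.022,0,-.003,0,0],loss='soft_l1')
if __name__=="__main__":
    print("offset mm",(q.x[:3]*1e3).round(1),"pitch,yaw deg",np.degrees(q.x[3:]).round(1)); print(f(q.x).reshape(-1,2).round(1).tolist())
E
python3 f4.py
```

```text
offset mm [-21.3  -0.7  -1.4] pitch,yaw deg [-0.5 -1.2]
[[1.1, -1.3], [0.6, 0.7], [1.2, 0.8], [-0.4, -1.4], [1.4, -0.5], [0.2, -0.2], [1.3, 1.6], [0.7, 1.9], [-1.3, -0.4], [1.7, 0.6]]
```

```bash
cat > geo.py <<'E'
from plan import *
c=np.sqrt(.5); yw=np.radians(-95)
hx=np.array([np.cos(yw),np.sin(yw),0]); hy=np.array([-np.sin(yw),np.cos(yw),0]); up=np.array([0,0,1.])
seat=np.array([.5050,-.0420,.094])
ax=(hx-up)*c; nm=(hx+up)*c
RL=axes(hy,-nm)   # laying
RG=axes(hy,ax)    # end grasp
def lay(a,n,y=0,off=(-.0215,-.0005,-.002)): return seat+a*ax+n*nm+y*hy-RL.apply(off)
E
python3 - <<'E'
from geo import *
p,r,o=now(); print(RL.as_matrix().round(2), lay(0,0), lay(-.005,.07))
q=plan(p,r,lay(-.006,.07),RL,N=9)
E
```

```text
[[ 0.06  1.    0.06]
 [ 0.7  -0.09  0.7 ]
 [ 0.71 -0.   -0.71]] [ 0.50694637 -0.0254898   0.10778858] [ 0.50294052 -0.07127684  0.16082159]
9 rows
"slide": [[11.0, -1.1, 10.7], [10.1, -1.0, 11.7], [9.0, -1.1, 12.4], [7.9, -1.0, 13.3], [6.7, -1.1, 13.8], [5.5, -1.0, 14.4], [4.2, -1.1, 14.8], [2.9, -1.1, 15.1], [1.6, -1.0, 15.3]] 
"twist": [[0.0, 5.0, 0.0], [0.0, 5.0, 0.0], [0.0, 5.0, 0.0], [0.0, 5.0, 0.0], [0.0, 5.0, -0.1], [-0.1, 4.9, 0.0], [0.0, 5.0, 0.0], [0.0, 5.0, 0.0], [0.0, 5.0, 0.0]]
```

>>> carry_out(slide=[[11.0, -1.1, 10.7], [10.1, -1.0, 11.7], [9.0, -1.1, 12.4], [7.9, -1.0, 13.3], [6.7, -1.1, 13.8], [5.5, -1.0, 14.4], [4.2, -1.1, 14.8], [2.9, -1.1, 15.1], [1.6, -1.0, 15.3], [0, 0, 0]], twist=[[0, 5, 0], [0, 5, 0], [0, 5, 0], [0, 5, 0], [0, 5, 0], [0, 4.9, 0], [0, 5, 0], [0, 5, 0], [0, 5, 0], [0, 0, 0]], hand=[0.8, 0.8, 0.8, 0.8, 0.8, 0.8, 0.8, 0.8, 0.8, 0.8])

```text
clock: 6.22
position: [0.5016, -0.0706, 0.1581]
orientation: [-0.262, 0.682, 0.622, 0.281]
contact_force: [-0.0, -0.3, -1.9]
width: 0.0221
```

>>> carry_out(slide=[[0, 0, 0], [0, 0, 0]], twist=[[0, 0, 0], [0, 0, 0]], hand=[0.8, 0.8])

```text
clock: 6.38
position: [0.5049, -0.071, 0.1634]
orientation: [-0.257, 0.681, 0.625, 0.282]
contact_force: [0.6, -0.1, -1.1]
width: 0.0218
```

```bash
python3 cap.py 7 side wrist scene; python3 - <<'E'
import cv2,numpy as np
b=cv2.imread("pics/side7.png");a=cv2.imread("pics/scene7.png")
cv2.imwrite("pics/z10.png",np.hstack([cv2.resize(b[180:270,215:315],None,fx=4,fy=4,interpolation=cv2.INTER_CUBIC),cv2.resize(a[160:250,260:360],None,fx=4,fy=4,interpolation=cv2.INTER_CUBIC)]))
from geo import *
p,r,o=now(); plan(p,r,lay(-.004,.02),RL,N=5)
E
```

```text
[ 0.5054 -0.0707  0.1646] [-0.2558  0.6809  0.6255  0.2824] [-0.548  0.525 -0.187  1.271  0.685  0.959] 6.5333 0.022071812887916556 [ 0.16  0.77 -1.31]
5 rows
"slide": [[-0.8, -0.5, 10.4], [-0.8, -0.5, 10.4], [-0.8, -0.5, 10.5], [-0.8, -0.5, 10.4], [-0.9, -0.5, 10.4]] 
"twist": [[0.0, 0.0, 0.0], [0.1, 0.1, 0.1], [0.0, 0.0, 0.0], [0.0, 0.1, 0.1], [0.1, 0.0, 0.0]]
```

View pics/z10.png

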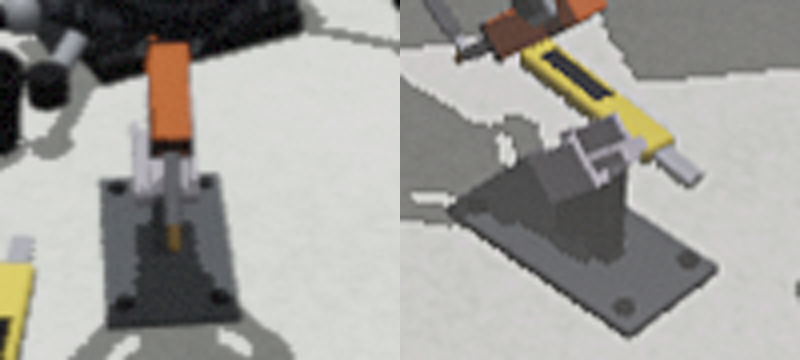

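View pics/wrist7.png

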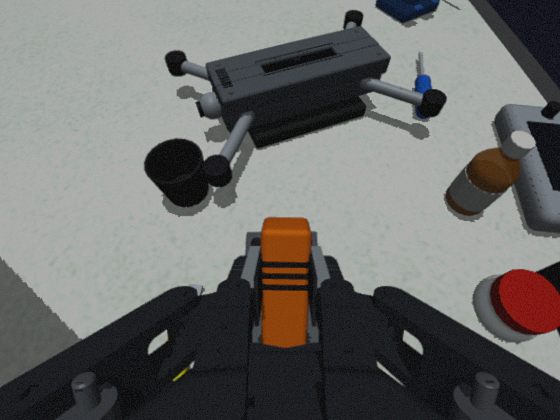

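>>> carry_out(slide=[[-0.8, -0.5, 10.4], [-0.8, -0.5, 10.4], [-0.8, -0.5, 10.5], [-0.8, -0.5, 10.4], [-0.9, -0.5, 10.4], [0, 0, 0], [0, 0, 0], [0, 0, 0]], twist=[[0, 0, 0], [0.1, 0.1, 0.1], [0, 0, 0], [0, 0.1, 0.1], [0.1, 0, 0], [0, 0, 0], [0, 0, 0], [0, 0, 0]], hand=[0.8, 0.8, 0.8, 0.8, 0.8, 0.8, 0.8, 0.8])

```text
clock: 7.2
position: [0.5057, -0.0366, 0.1244]
orientation: [-0.259, 0.681, 0.624, 0.282]
contact_force: [-0.3, -1.0, -1.8]
width: 0.0221
```

```bash
python3 cap.py 8 side; python3 - <<'E'
import cv2,numpy as np
b=cv2.imread("pics/side8.png")
cv2.imwrite("pics/z11.png",cv2.resize(b[180:270,215:315],None,fx=6,fy=6,interpolation=cv2.INTER_CUBIC))
from geo import *
p,r,o=now(); plan(p,r,lay(-.004,.0),RL,N=5)
E
```

```text
[ 0.5058 -0.0368  0.1243] [-0.2594  0.6811  0.6238  0.2822] [-0.496  0.539 -0.285  1.126  0.707  1.021] 7.25 0.021736124918675246 [ 0.07 -0.34 -1.52]
5 rows
"slide": [[0.1, 0.0, 3.9], [0.0, 0.1, 4.0], [0.1, 0.0, 3.9], [0.1, 0.1, 4.0], [0.0, 0.0, 3.9]] 
"twist": [[0.0, 0.0, 0.0], [0.0, 0.0, 0.0], [0.0, 0.0, 0.0], [0.0, -0.1, 0.0], [-0.1, 0.0, -0.1]]
```

View pics/z11.png

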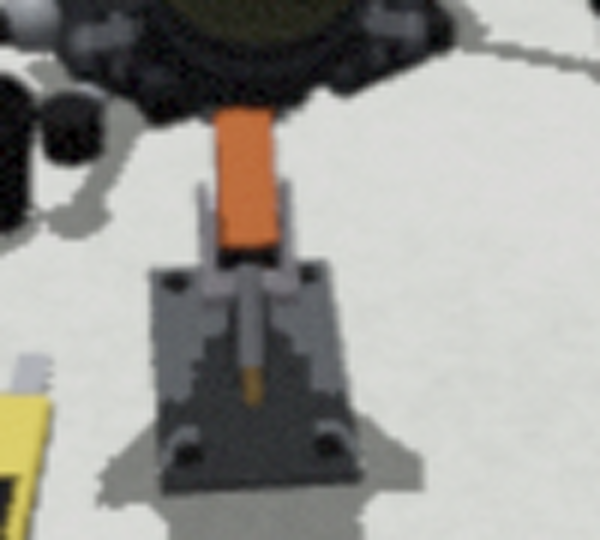

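>>> carry_out(slide=[[0, 0, 5], [0, 0, 5], [0, 0, 4], [0, 0, 3], [0, 0, 2], [0, 0, 0], [0, 0, 0]], twist=[[0, 0, 0], [0, 0, 0], [0, 0, 0], [0, 0, 0], [0, 0, 0], [0, 0, 0], [0, 0, 0]], hand=[0.8, 0.8, 0.8, 0.8, 0.8, 0.8, 0.8])

```text
clock: 7.83
position: [0.506, -0.0231, 0.1102]
orientation: [-0.261, 0.681, 0.623, 0.282]
contact_force: [-2.8, -2.5, 2.7]
width: 0.022
```

>>> carry_out(slide=[[-2, 0, 0], [-2, 0, 0], [-1, 0, 0], [0, 0, 0]], twist=[[0, 0, 0], [0, 0, 0], [0, 0, 0], [0, 0, 0]], hand=[0.8, 0.8, 0.8, 0.8])

```text
clock: 8.17
position: [0.5065, -0.0254, 0.1079]
orientation: [-0.261, 0.681, 0.622, 0.284]
contact_force: [-0.8, 1.9, 8.7]
width: 0.0219
```

>>> carry_out(slide=[[0, 0, 0], [0, 0, 0], [0, 0, 0], [0, 0, 0], [0, 0, -15], [0, 0, -30], [0, 0, -40], [0, 0, -40]], twist=[[0, 0, 0], [0, 0, 0], [0, 0, 0], [0, 0, 0], [0, 0, 0], [0, 0, 0], [0, 0, 0], [0, 0, 0]], hand=[-0.2, -0.2, -0.2, -0.2, -0.2, -0.2, -0.2, -0.2])

```text
clock: 8.83
position: [0.4976, -0.1148, 0.1952]
orientation: [-0.262, 0.681, 0.623, 0.282]
contact_force: [1.3, -0.1, -1.2]
width: 0.051
```

```bash
python3 cap.py 9 side scene; python3 - <<'E'
import cv2,numpy as np
b=cv2.imread("pics/side9.png");a=cv2.imread("pics/scene9.png")
cv2.imwrite("pics/z12.png",np.hstack([cv2.resize(b[180:270,215:315],None,fx=4,fy=4,interpolation=cv2.INTER_CUBIC),cv2.resize(a[160:250,260:360],None,fx=4,fy=4,interpolation=cv2.INTER_CUBIC)]))
from geo import *
p,r,o=now()
g=lambda a: seat+a*ax   # TCP at axial a
q=plan(p,r,g(-.16)+np.array([0,0,.06]),RG,N=16)
q=plan(*q,g(-.06),RG)
E
```

```text
[ 0.5008 -0.1192  0.1977] [-0.2564  0.6822  0.6234  0.2833] [-0.623  0.544 -0.065  1.428  0.656  0.877] 8.9333 0.05113580415250207 [ 0.49 -0.32 -0.29]
16 rows
"slide": [[11.5, -0.2, 5.3], [12.0, -0.2, 4.2], [12.3, -0.2, 3.0], [12.5, -0.2, 1.8], [12.7, -0.1, 0.5], [12.6, -0.2, -0.7], [12.5, -0.2, -1.9], [12.3, -0.2, -3.2], [11.9, -0.1, -4.4], [11.4, -0.2, -5.5]] 
"twist": [[0.0, -5.6, 0.0], [0.0, -5.6, 0.0], [0.0, -5.7, -0.1], [0.1, -5.6, 0.0], [0.0, -5.6, 0.0], [0.0, -5.6, 0.0], [0.0, -5.6, 0.0], [0.0, -5.7, 0.0], [0.0, -5.6, 0.0], [0.0, -5.6, -0.1]]
"slide": [[10.8, -0.1, -6.5], [10.2, -0.2, -7.7], [9.3, -0.2, -8.5], [8.4, -0.1, -9.5], [7.5, -0.2, -10.2], [6.5, -0.2, -10.9]] 
"twist": [[0.0, -5.6, 0.0], [0.1, -5.6, 0.0], [0.0, -5.7, 0.0], [0.0, -5.6, 0.0], [0.0, -5.6, 0.0], [0.0, -5.6, -0.1]]
4 rows
"slide": [[10.6, 0.0, 35.6], [10.6, 0.0, 35.6], [10.5, 0.0, 35.6], [10.6, 0.1, 35.7]] 
"twist": [[0.0, 0.0, 0.0], [0.0, 0.0, 0.0], [0.0, 0.0, 0.0], [0.0, 0.0, 0.0]]
```

View pics/z12.png

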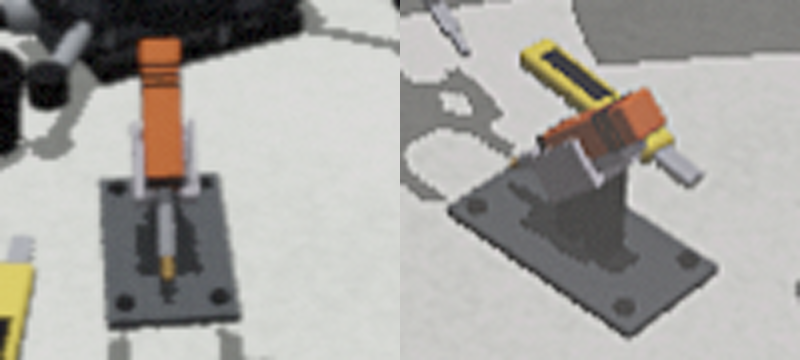

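>>> carry_out(slide=[[11.5, -0.2, 5.3], [12.0, -0.2, 4.2], [12.3, -0.2, 3.0], [12.5, -0.2, 1.8], [12.7, -0.1, 0.5], [12.6, -0.2, -0.7], [12.5, -0.2, -1.9], [12.3, -0.2, -3.2], [11.9, -0.1, -4.4], [11.4, -0.2, -5.5]], twist=[[0, -5.6, 0], [0, -5.6, 0], [0, -5.7, 0], [0, -5.6, 0], [0, -5.6, 0], [0, -5.6, 0], [0, -5.6, 0], [0, -5.7, 0], [0, -5.6, 0], [0, -5.6, 0]], hand=[-0.2, -0.2, -0.2, -0.2, -0.2, -0.2, -0.2, -0.2, -0.2, -0.2])

```text
clock: 9.77
position: [0.5071, 0.0048, 0.239]
orientation: [0.066, 0.734, 0.673, -0.073]
contact_force: [0.4, 0.1, -0.9]
width: 0.0511
```

>>> carry_out(slide=[[10.8, -0.1, -6.5], [10.2, -0.2, -7.7], [9.3, -0.2, -8.5], [8.4, -0.1, -9.5], [7.5, -0.2, -10.2], [6.5, -0.2, -10.9], [0, 0, 0], [0, 0, 0]], twist=[[0, -5.6, 0], [0, -5.6, 0], [0, -5.7, 0], [0, -5.6, 0], [0, -5.6, 0], [0, -5.6, 0], [0, 0, 0], [0, 0, 0]], hand=[-0.2, -0.2, -0.2, -0.2, -0.2, -0.2, -0.2, -0.2])

```text
clock: 10.43
position: [0.5123, 0.0769, 0.2619]
orientation: [0.256, 0.679, 0.627, -0.283]
contact_force: [-0.3, -0.2, 0.3]
width: 0.0513
```

```bash
python3 cap.py 10 wrist; python3 - <<'E'
from geo import *
p,r,o=now()
g=lambda a: seat+a*ax
print((RG.inv().apply(p-seat)*1e3).round(1))
q=plan(p,r,g(-.075),RG,N=6)
E
```

```text
[0.5123 0.0757 0.2633] [ 0.2558  0.6805  0.6259 -0.2825] [ 0.513  0.548  0.116  1.653 -0.618  2.335] 10.4833 0.051212328171713346 [-0.73 -0.59  0.17]
[ -36.4   -3.  -203.1]
6 rows
"slide": [[6.0, 0.6, 21.4], [6.0, 0.6, 21.3], [6.0, 0.5, 21.4], [6.0, 0.5, 21.3], [6.0, 0.6, 21.4], [6.1, 0.5, 21.3]] 
"twist": [[0.0, 0.0, 0.0], [-0.1, -0.1, 0.1], [0.0, 0.0, 0.0], [0.0, 0.0, 0.1], [0.0, -0.1, 0.0], [-0.1, 0.0, 0.1]]
```

View pics/wrist10.png

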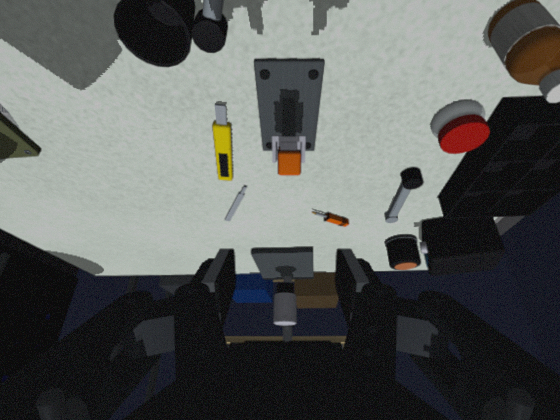

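>>> carry_out(slide=[[6.0, 0.6, 21.4], [6.0, 0.6, 21.3], [6.0, 0.5, 21.4], [6.0, 0.5, 21.3], [6.0, 0.6, 21.4], [6.1, 0.5, 21.3], [0, 0, 0], [0, 0, 0]], twist=[[0, 0, 0], [-0.1, -0.1, 0.1], [0, 0, 0], [0, 0, 0.1], [0, -0.1, 0], [-0.1, 0, 0.1], [0, 0, 0], [0, 0, 0]], hand=[-0.2, -0.2, -0.2, -0.2, -0.2, -0.2, -0.2, -0.2])

```text
clock: 11.15
position: [0.509, 0.0085, 0.1494]
orientation: [0.259, 0.683, 0.622, -0.282]
contact_force: [-0.0, 0.3, 0.1]
width: 0.0514
```

```bash
python3 cap.py 11 wrist side; python3 - <<'E'
from geo import *
p,r,o=now()
g=lambda a: seat+a*ax
print((RG.inv().apply(p-seat)*1e3).round(1))
q=plan(p,r,g(-.005),RG,N=6)
E
```

```text
[0.5106 0.01   0.1502] [ 0.2593  0.6828  0.6229 -0.2801] [ 0.418  0.564 -0.163  1.291 -0.667  2.238] 11.25 0.05102373518894842 [ 0.33  0.05 -0.35]
[ -2.7   1.  -76.7]
6 rows
"slide": [[0.4, -0.2, 12.0], [0.5, -0.2, 11.9], [0.4, -0.2, 12.0], [0.4, -0.2, 11.9], [0.5, -0.1, 12.0], [0.4, -0.2, 11.9]] 
"twist": [[0.0, 0.0, -0.1], [0.0, 0.0, 0.0], [0.1, -0.1, -0.1], [0.0, 0.0, 0.0], [0.0, 0.0, -0.1], [0.0, 0.0, 0.0]]
```

View pics/wrist11.png

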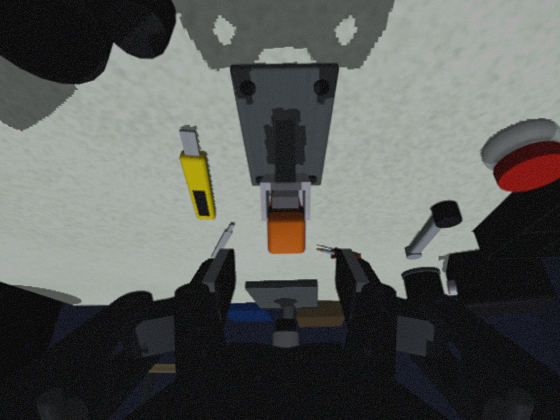

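View pics/side11.png

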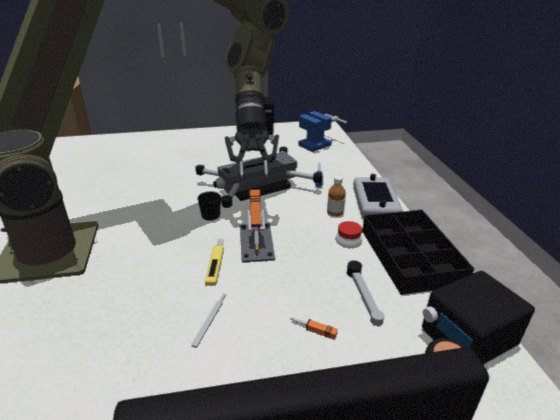

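```bash
python3 - <<'E'
from geo import *
from h import proj
import pickle
C=pickle.load(open("wrist11.pkl","rb"))
print(proj(C,[seat-.045*ax+y*hy+n*nm for y in(-.012,.012) for n in(-.012,.012)]).round(1))
p,r,o=now()
print(proj(C,[p+r.apply([0,s*.0255,-.002]) for s in(-1,1)]).round(1))
E
```

```text
[[266.3 216.7]
 [267.2 253.2]
 [305.8 216.5]
 [305.3 253. ]]
[[238.7 262.9]
 [338.1 262.8]]
```

>>> carry_out(slide=[[0.4, -0.2, 12.0], [0.5, -0.2, 11.9], [0.4, -0.2, 12.0], [0.4, -0.2, 11.9], [0.5, -0.1, 12.0], [0.4, -0.2, 11.9], [0, 0, 0], [0, 0, 0]], twist=[[0, 0, 0], [0, 0, 0], [0, 0, 0], [0, 0, 0], [0, 0, -0.1], [0, 0, 0], [0, 0, 0], [0, 0, 0]], hand=[-0.2, -0.2, -0.2, -0.2, -0.2, -0.2, -0.2, -0.2])

```text
clock: 11.92
position: [0.5053, -0.038, 0.0969]
orientation: [0.259, 0.682, 0.624, -0.281]
contact_force: [-0.3, -0.1, -0.0]
width: 0.0511
```

```bash
python3 cap.py 12 wrist; python3 - <<'E'
from geo import *
p,r,o=now()
print((RG.inv().apply(p-seat)*1e3).round(1),(RG.inv()*r).as_rotvec(degrees=True).round(2))
E
```

```text
[ 0.5056 -0.0377  0.097 ] [ 0.2592  0.6818  0.6239 -0.2804] [ 0.344  0.578 -0.298  1.086 -0.698  2.147] 11.9667 0.05130082140548575 [-0.05  0.6  -0.98]
[ 0.9  0.3 -5.2] [-0.15  0.1   0.14]
```

View pics/wrist12.png

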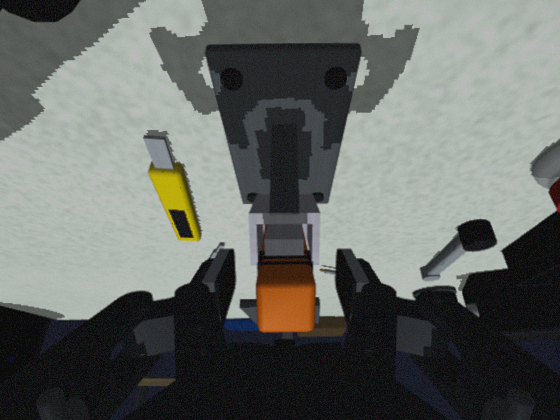

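>>> carry_out(slide=[[0, 0, 0], [0, 0, 0], [0, 0, 0], [0, 0, 0], [0, 0, 0]], twist=[[0, 0, 0], [0, 0, 0], [0, 0, 0], [0, 0, 0], [0, 0, 0]], hand=[0.8, 0.8, 0.8, 0.8, 0.8], force=100)

```text
clock: 12.38
position: [0.5056, -0.0376, 0.0966]
orientation: [0.259, 0.682, 0.624, -0.28]
contact_force: [0.0, 5.0, 4.9]
width: 0.0229
```

```bash
python3 - <<'E'
from geo import *
p,r,o=now()
print((RG.inv().apply(p-seat)*1e3).round(1),o["contact_force"].round(2),o["width"],o["clock"])
# lift along normal 60, then to vertical above
q=plan(p,r,p+.07*nm,r,N=4)
G=np.array([.5527,.2278])
RV=axes(hy,[0,0,-1])
q=plan(*q,np.array([.5527,.12,.28]),RV,N=10)
E
```

```text
[ 1.3  0.2 -5. ] [0.04 4.96 4.92] 0.022877256085076594 12.3833
4 rows
"slide": [[-17.5, 0.0, 0.0], [-17.5, 0.1, -0.1], [-17.5, 0.0, 0.0], [-17.5, 0.0, 0.0]] 
"twist": [[0.0, 0.0, 0.0], [0.0, 0.0, 0.0], [0.0, 0.0, 0.0], [0.0, 0.0, 0.0]]
10 rows
"slide": [[5.5, 3.4, -24.3], [7.3, 3.4, -23.9], [9.2, 3.4, -23.2], [11.0, 3.3, -22.3], [12.7, 3.3, -21.5], [14.4, 3.4, -20.4], [15.9, 3.3, -19.2], [17.4, 3.4, -18.0], [18.7, 3.3, -16.5], [19.9, 3.3, -15.0]] 
"twist": [[0.0, 4.5, 0.0], [0.0, 4.5, 0.0], [0.1, 4.5, 0.0], [0.0, 4.5, 0.0], [0.0, 4.5, 0.0], [0.0, 4.4, 0.0], [0.0, 4.5, 0.0], [0.1, 4.5, 0.0], [0.0, 4.5, 0.0], [0.0, 4.5, 0.0]]
```

>>> carry_out(slide=[[0, 0, -2], [-17.5, 0, 0], [-17.5, 0, 0], [-17.5, 0, 0], [-17.5, 0, 0]], twist=[[0, 0, 0], [0, 0, 0], [0, 0, 0], [0, 0, 0], [0, 0, 0]], hand=[0.8, 0.8, 0.8, 0.8, 0.8])

```text
clock: 12.8
position: [0.4997, -0.0874, 0.1474]
orientation: [0.258, 0.681, 0.624, -0.282]
contact_force: [0.5, -0.1, -1.0]
width: 0.023
```

>>> carry_out(slide=[[5.5, 3.4, -24.3], [7.3, 3.4, -23.9], [9.2, 3.4, -23.2], [11.0, 3.3, -22.3], [12.7, 3.3, -21.5], [14.4, 3.4, -20.4], [15.9, 3.3, -19.2], [17.4, 3.4, -18.0], [18.7, 3.3, -16.5], [19.9, 3.3, -15.0]], twist=[[0, 4.5, 0], [0, 4.5, 0], [0, 4.5, 0], [0, 4.5, 0], [0, 4.5, 0], [0, 4.5, 0], [0, 4.5, 0], [0, 4.5, 0], [0, 4.5, 0], [0, 4.5, 0]], hand=[0.8, 0.8, 0.8, 0.8, 0.8, 0.8, 0.8, 0.8, 0.8, 0.8])

```text
clock: 13.63
position: [0.5516, 0.1204, 0.2819]
orientation: [-0.001, 0.737, 0.675, 0.002]
contact_force: [-0.3, -0.0, -2.3]
width: 0.0227
```

```bash
python3 cap.py 13 wrist scene side
```

```text
[0.5521 0.119  0.2815] [1.800e-03 7.377e-01 6.752e-01 7.000e-04] [ 0.214  0.313  0.067  1.322 -0.002  1.873] 13.7833 0.022624563300114232 [ 0.09 -0.28 -1.88]
```

View pics/wrist13.png

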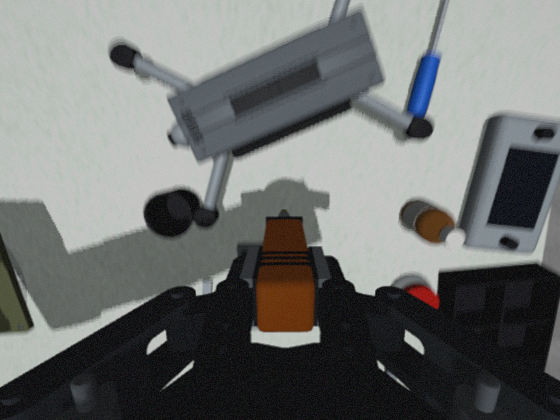

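View pics/scene13.png

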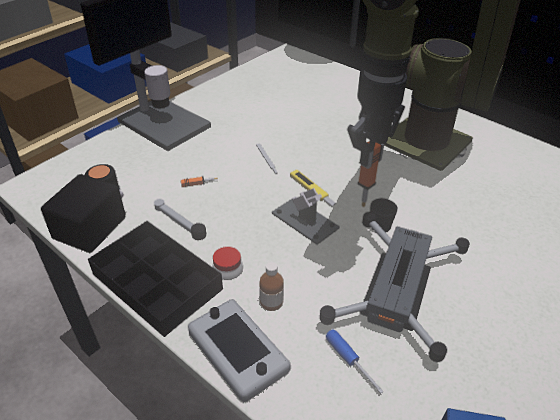

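View pics/side13.png

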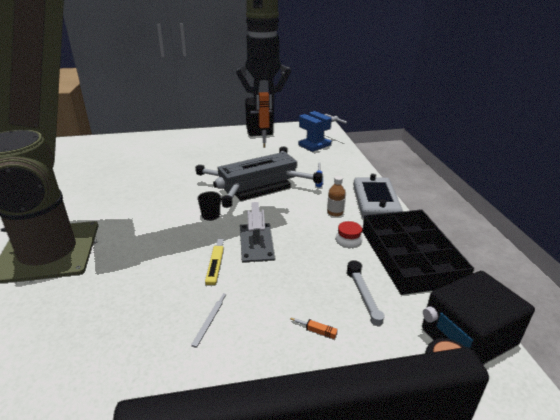

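```bash
python3 - <<'E'
import cv2,numpy as np
b=cv2.imread("pics/side13.png");a=cv2.imread("pics/scene13.png");w=cv2.imread("pics/wrist13.png")
f=lambda m,s:cv2.resize(m,None,fx=s,fy=s,interpolation=cv2.INTER_CUBIC)
cv2.imwrite("pics/z13.png",np.hstack([f(b[80:150,240:290],8),f(a[140:210,345:395],8)]))
cv2.imwrite("pics/z14.png",np.clip(f(w[0:170,160:390],3.4).astype(float)*1.3,0,255).astype(np.uint8))
E
```

```text
(no output)
```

View pics/z13.png

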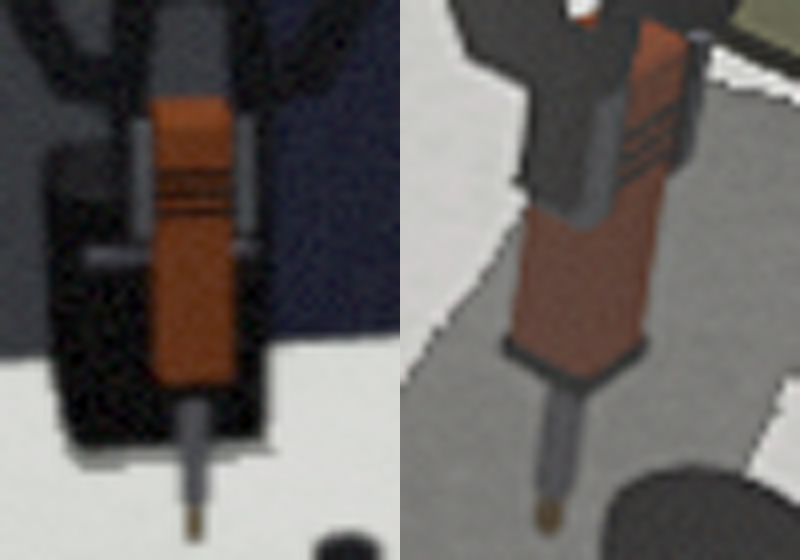

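View pics/z14.png

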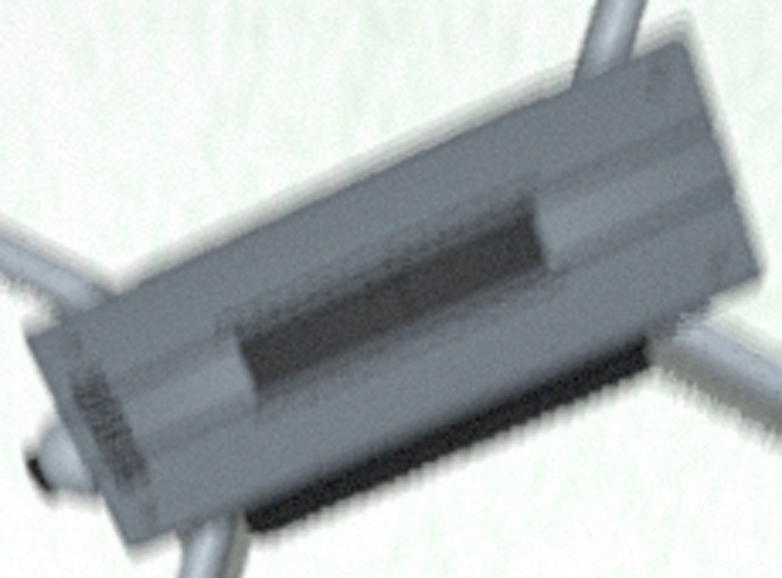

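```bash
cat > f5.py <<'E'
import io,contextlib
with contextlib.redirect_stdout(io.StringIO()):
    from f1 import *
W13=pickle.load(open("wrist13.pkl","rb")); v=lambda x,y:(160+x/3.4-.35,y/3.4-.35)
A=top(.08,.228,.08);G=top(.08,.1,.018)
wd=[(W13,A[1],v(30,335)),(W13,A[0],v(130,546)),(W13,A[3],v(686,42)),(W13,A[2],v(760,270)),(W13,G[1],v(238,335)),(W13,G[0],v(255,390)),(W13,G[3],v(530,200)),(W13,G[2],v(548,264))]
show("drone static",fit(dr,[.55,.22,.3])); show("wrist",fit(wd,[.55,.22,.3])); show("all",fit(dr+wd,[.55,.22,.3]))
S13=pickle.load(open("scene13.pkl","rb"));D13=pickle.load(open("side13.pkl","rb"))
ob=[(S13,(345+148/8-.44,140+536/8-.44)),(D13,(240+194/8-.44,80+541/8-.44))]
f=lambda X:np.concatenate([(proj(c,X)[0]-px) for c,px in ob])
q=least_squares(f,[.55,.12,.17]);print("nose",q.x.round(4),f(q.x).round(1))
E
python3 f5.py
```

```text
drone static [0.5527 0.2278 0.3145] 18.0
[[1.5, -0.9], [-0.0, -1.7], [1.3, -0.0], [0.0, -0.3], [0.0, -0.2], [-0.1, -0.6], [-0.0, -0.3], [-0.4, -0.7], [0.2, -1.6], [0.4, -0.2], [0.0, -2.0], [2.2, -0.1], [0.1, -0.0], [0.1, -0.2], [1.7, -0.6], [1.9, -0.7]]
wrist [0.5511 0.2324 0.3108] 17.8
[[-3.5, -2.8], [0.1, 2.5], [-0.1, -7.7], [2.7, 1.7], [0.0, 0.3], [2.0, -0.1], [-0.9, 1.5], [-0.1, -0.7]]
all [0.5515 0.2306 0.3105] 17.8
[[3.1, -0.5], [1.6, -1.4], [2.8, 0.4], [1.4, -0.1], [1.6, 0.2], [1.5, -0.3], [1.5, 0.1], [1.1, -0.4], [-0.3, -2.1], [-0.3, -0.7], [-0.4, -2.3], [1.6, -0.4], [-0.4, -0.5], [-0.4, -0.6], [1.1, -0.9], [1.3, -1.0], [-2.9, -1.2], [0.6, 4.0], [0.3, -5.9], [3.1, 3.4], [0.6, 1.9], [2.5, 1.4], [-0.5, 3.2], [0.4, 1.0]]
nose [0.5532 0.1219 0.1772] [ 0.3 -0.3  0.5  0.4]
```

```bash
python3 - <<'E'
from plan import *
p,r,o=now(); print(p)
a=np.radians(18)
RV=axes([np.cos(a),np.sin(a),0],[0,0,-1])
plan(p,r,[.5166,.213,.214],RV,N=6)
E
```

```text
[0.55211451 0.11902528 0.28152011]
6 rows
"slide": [[15.1, -7.3, 11.2], [15.5, -6.3, 11.2], [16.0, -5.2, 11.2], [16.2, -4.2, 11.3], [16.5, -3.0, 11.2], [16.6, -1.9, 11.3]] 
"twist": [[0.0, 0.0, -3.8], [0.1, 0.0, -3.9], [0.0, 0.1, -3.8], [0.0, 0.0, -3.9], [0.1, 0.0, -3.8], [0.0, 0.0, -3.9]]
```

>>> carry_out(slide=[[15.1, -7.3, 11.2], [15.5, -6.3, 11.2], [16.0, -5.2, 11.2], [16.2, -4.2, 11.3], [16.5, -3.0, 11.2], [16.6, -1.9, 11.3], [0, 0, 0], [0, 0, 0], [0, 0, 0], [0, 0, 0]], twist=[[0, 0, -3.8], [0.1, 0, -3.9], [0, 0.1, -3.8], [0, 0, -3.9], [0.1, 0, -3.8], [0, 0, -3.9], [0, 0, 0], [0, 0, 0], [0, 0, 0], [0, 0, 0]], hand=[0.8, 0.8, 0.8, 0.8, 0.8, 0.8, 0.8, 0.8, 0.8, 0.8])

```text
clock: 14.62
position: [0.5166, 0.2136, 0.2135]
orientation: [-0.001, 0.588, 0.809, -0.0]
contact_force: [-0.3, -1.0, -1.8]
width: 0.0229
```

```bash
python3 cap.py 14 wrist scene side; python3 - <<'E'
import cv2,numpy as np
b=cv2.imread("pics/side14.png");a=cv2.imread("pics/scene14.png");w=cv2.imread("pics/wrist14.png")
f=lambda m,s:cv2.resize(m,None,fx=s,fy=s,interpolation=cv2.INTER_CUBIC)
cv2.imwrite("pics/z15.png",f(b[100:200,200:310],6))
cv2.imwrite("pics/z16.png",f(a[170:320,360:450],4))
E
```

```text
[0.5169 0.214  0.2139] [-9.000e-04  5.877e-01  8.091e-01  4.000e-04] [ 0.391  0.327 -0.089  1.156  0.002  1.648] 14.7667 0.02271531592143803 [ 0.15  0.83 -1.5 ]
```

View pics/z15.png

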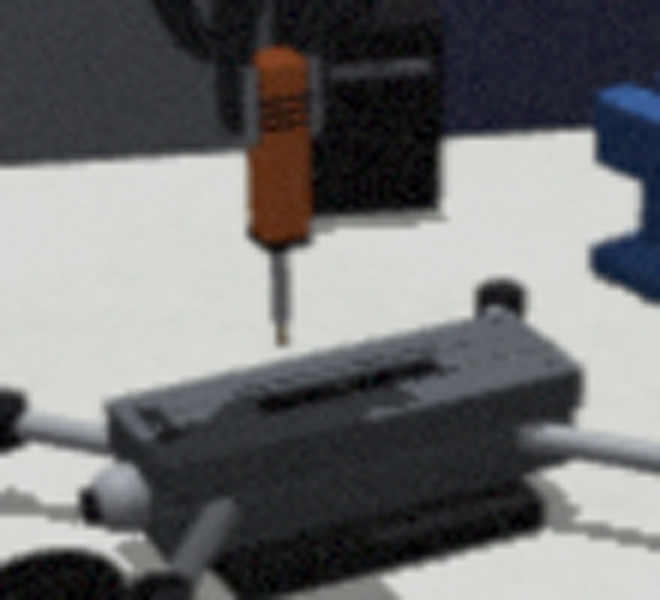

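View pics/z16.png

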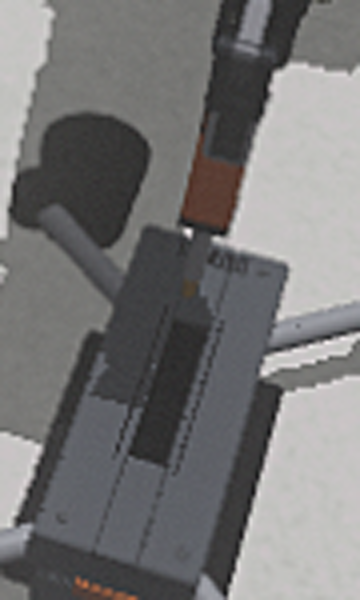

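View pics/wrist14.png

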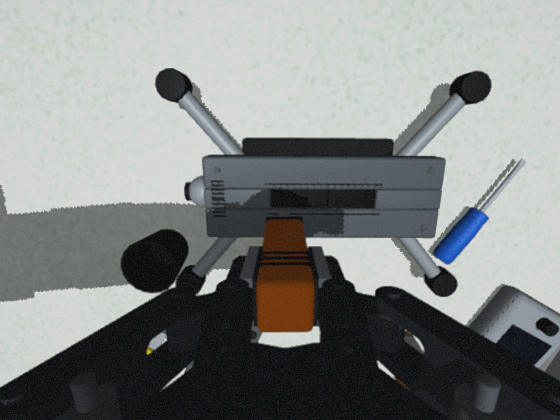

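```bash
python3 - <<'E'
import cv2,numpy as np
w=cv2.imread("pics/wrist14.png")[180:222,255:390]
w=cv2.resize(w,None,fx=5.8,fy=5.8,interpolation=cv2.INTER_CUBIC)
cv2.imwrite("pics/z17.png",np.clip((w.astype(float)-5)*3.5,0,255).astype(np.uint8))
from h import *
S=pickle.load(open("scene14.pkl","rb"));D=pickle.load(open("side14.pkl","rb"));Wc=pickle.load(open("wrist14.pkl","rb"))
ob=[(S,(360+188/4-.4,170+297/4-.4)),(D,(200+282/6-.4,100+345/6-.4))]
f=lambda X:np.concatenate([(proj(c,X)[0]-px) for c,px in ob])
q=least_squares(f,[.52,.2,.1]);print("nose",q.x.round(4),f(q.x).round(1))
G=[[sx*.05,sy*.009,.08] for sx in(-1,1) for sy in(-1,1)]
print(proj(Wc,W([.5527,.2278,.3142],G)).round(1))
obs=[(Wc,G[0],(271,206)),(Wc,G[1],(271,189.5)),(Wc,G[2],(376,208)),(Wc,G[3],(376,191))]
print(fit(obs,[.55,.22,.31]))
E
```

```text
nose [0.5175 0.2129 0.108 ] [ 0.5 -0.4  0.7  0.6]
[[273.2 208.5]
 [273.  190.1]
 [376.8 208.4]
 [378.3 190.1]]
(array([0.55074798, 0.22779938, 0.29916332]), array([[ 0.15726062,  1.12183709],
       [ 0.19258035, -0.77303735],
       [-1.2910732 ,  0.5368895 ],
       [ 0.48020153, -0.75182329]]))
```

View pics/z17.png

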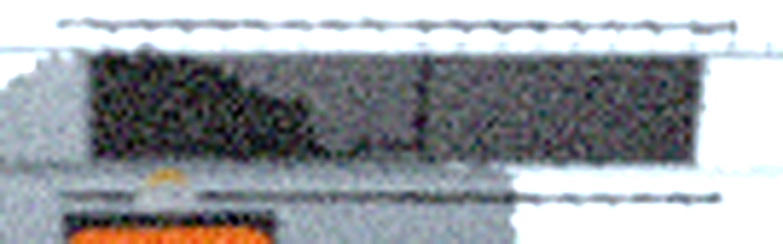

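>>> carry_out(slide=[[1.5, 0, 8], [0, 0, 8], [0, 0, 7], [0, 0, 3], [0, 0, 0], [0, 0, 0], [0, 0, 0], [0, 0, 0]], twist=[[0, 0, 0], [0, 0, 0], [0, 0, 0], [0, 0, 0], [0, 0, 0], [0, 0, 0], [0, 0, 0], [0, 0, 0]], hand=[0.8, 0.8, 0.8, 0.8, 0.8, 0.8, 0.8, 0.8])

```text
clock: 15.43
position: [0.5161, 0.2163, 0.1877]
orientation: [-0.001, 0.587, 0.809, 0.001]
contact_force: [0.1, 0.2, -0.9]
width: 0.0232
```

```bash
python3 cap.py 15 scene side; python3 - <<'E'
import cv2,numpy as np
b=cv2.imread("pics/side15.png");a=cv2.imread("pics/scene15.png")
f=lambda m,s:cv2.resize(m,None,fx=s,fy=s,interpolation=cv2.INTER_CUBIC)
cv2.imwrite("pics/z18.png",np.clip(np.hstack([f(b[130:190,225:295],6)[:360],f(a[220:280,375:430],6)]).astype(float)*1.3,0,255).astype(np.uint8))
E
```

```text
[0.516  0.2163 0.1877] [-1.200e-03  5.871e-01  8.095e-01  5.000e-04] [ 0.395  0.34  -0.138  1.093  0.003  1.65 ] 15.5333 0.022705112906455396 [-0.07  0.4  -1.62]
```

View pics/z18.png

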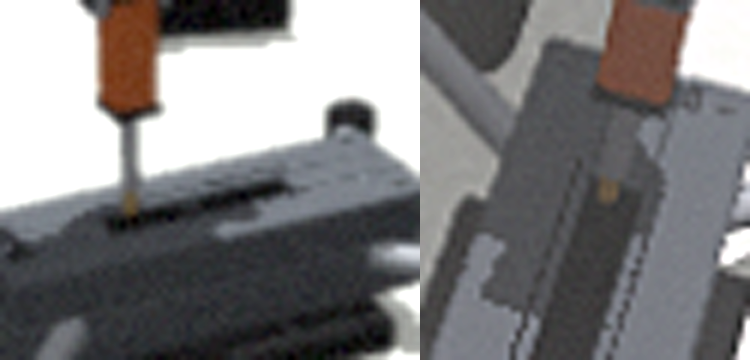

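>>> carry_out(slide=[[0, 0, 2], [0, 0, 2], [0, 0, 2], [0, 0, 0], [0, 0, 0], [0, 0, 0]], twist=[[0, 0, 0], [0, 0, 0], [0, 0, 0], [0, 0, 0], [0, 0, 0], [0, 0, 0]], hand=[0.8, 0.8, 0.8, 0.8, 0.8, 0.8])

```text
clock: 16.03
position: [0.5157, 0.2161, 0.1814]
orientation: [-0.001, 0.587, 0.81, 0.0]
contact_force: [-0.0, -0.5, -0.4]
width: 0.0226
```

>>> carry_out(slide=[[0, 0, 2], [0, 0, 0], [0, 0, 0]], twist=[[0, 0, 0], [0, 0, 0], [0, 0, 0]], hand=[0.8, 0.8, 0.8])

```text
clock: 16.28
position: [0.5158, 0.2162, 0.1794]
orientation: [-0.001, 0.587, 0.809, 0.0]
contact_force: [-0.6, -0.4, 0.3]
width: 0.023
```

>>> carry_out(slide=[[0, 0, 2], [0, 0, 0], [0, 0, 0]], twist=[[0, 0, 0], [0, 0, 0], [0, 0, 0]], hand=[0.8, 0.8, 0.8])

```text
clock: 16.53
position: [0.5158, 0.2162, 0.1774]
orientation: [-0.001, 0.587, 0.809, 0.0]
contact_force: [-0.8, 0.3, 0.7]
width: 0.0228
```

>>> carry_out(slide=[[0, 3, 0], [0, 3, 0], [0, 3, 0], [0, 3, 0], [0, 0, 0]], twist=[[0, 0, 0], [0, 0, 0], [0, 0, 0], [0, 0, 0], [0, 0, 0]], hand=[0.8, 0.8, 0.8, 0.8, 0.8])

```text
clock: 16.95
position: [0.5284, 0.2203, 0.1774]
orientation: [-0.001, 0.587, 0.809, 0.001]
contact_force: [0.7, 0.2, 0.3]
width: 0.0229
```

>>> carry_out(slide=[[0, 3, 0], [0, 3, 0], [0, 3, 0], [0, 3, 0], [0, 0, 0]], twist=[[0, 0, 0], [0, 0, 0], [0, 0, 0], [0, 0, 0], [0, 0, 0]], hand=[0.8, 0.8, 0.8, 0.8, 0.8])

```text
clock: 17.37
position: [0.5398, 0.224, 0.1774]
orientation: [-0.001, 0.587, 0.809, 0.001]
contact_force: [1.2, 0.5, 1.5]
width: 0.0229
```

>>> carry_out(slide=[[0, 2, 0], [0, 2, 0], [0, 0, 0]], twist=[[0, 0, 0], [0, 0, 0], [0, 0, 0]], hand=[0.8, 0.8, 0.8])

```text
clock: 17.62
position: [0.543, 0.225, 0.1774]
orientation: [-0.001, 0.587, 0.809, 0.001]
contact_force: [-0.1, -0.6, 1.3]
width: 0.0229
```

>>> carry_out(slide=[[0, 2, 0], [0, 2, 0], [0, 0, 0]], twist=[[0, 0, 0], [0, 0, 0], [0, 0, 0]], hand=[0.8, 0.8, 0.8])

```text
clock: 17.87
position: [0.5475, 0.2265, 0.1776]
orientation: [-0.001, 0.587, 0.809, 0.001]
contact_force: [1.2, -0.4, 0.1]
width: 0.023
```

>>> carry_out(slide=[[0, 2, 0], [0, 2, 0], [0, 0, 0]], twist=[[0, 0, 0], [0, 0, 0], [0, 0, 0]], hand=[0.8, 0.8, 0.8])

```text
clock: 18.12
position: [0.5502, 0.2274, 0.177]
orientation: [-0.001, 0.587, 0.809, 0.0]
contact_force: [0.5, -0.2, -2.0]
width: 0.0229
```

>>> carry_out(slide=[[0, 1, 0], [0, 0, 0], [0, 0, 0]], twist=[[0, 0, 0], [0, 0, 0], [0, 0, 0]], hand=[0.8, 0.8, 0.8])

```text
clock: 18.37
position: [0.5508, 0.2276, 0.1771]
orientation: [-0.001, 0.587, 0.809, -0.0]
contact_force: [-0.0, 0.4, -1.1]
width: 0.0231
```

>>> carry_out(slide=[[0, 1, 0], [0, 0, 0], [0, 0, 0]], twist=[[0, 0, 0], [0, 0, 0], [0, 0, 0]], hand=[0.8, 0.8, 0.8])

```text
clock: 18.62
position: [0.5519, 0.228, 0.1773]
orientation: [-0.001, 0.587, 0.809, 0.0]
contact_force: [0.6, -0.4, -2.1]
width: 0.0227
```

>>> carry_out(slide=[[0, 1, 0], [0, 0, 0], [0, 0, 0]], twist=[[0, 0, 0], [0, 0, 0], [0, 0, 0]], hand=[0.8, 0.8, 0.8])

```text
clock: 18.87
position: [0.5529, 0.2283, 0.1773]
orientation: [-0.001, 0.587, 0.809, 0.0]
contact_force: [-0.8, -0.7, -0.0]
width: 0.0227
```

>>> carry_out(slide=[[0, 1, 0], [0, 0, 0], [0, 0, 0]], twist=[[0, 0, 0], [0, 0, 0], [0, 0, 0]], hand=[0.8, 0.8, 0.8])

```text
clock: 19.12
position: [0.5535, 0.2285, 0.1772]
orientation: [-0.002, 0.587, 0.809, -0.0]
contact_force: [-0.5, 0.4, -1.2]
width: 0.0231
```

>>> carry_out(slide=[[0, 1, 0], [0, 0, 0], [0, 0, 0]], twist=[[0, 0, 0], [0, 0, 0], [0, 0, 0]], hand=[0.8, 0.8, 0.8])

```text
clock: 19.37
position: [0.5539, 0.2286, 0.1771]
orientation: [-0.002, 0.587, 0.809, -0.001]
contact_force: [-2.3, 0.5, -0.7]
width: 0.0231
```

>>> carry_out(slide=[[0, -2, 0], [0, -2, 0], [0, -1, 0], [0, 0, 0], [0, 0, 0]], twist=[[0, 0, 0], [0, 0, 0], [0, 0, 0], [0, 0, 0], [0, 0, 0]], hand=[0.8, 0.8, 0.8, 0.8, 0.8])

```text
clock: 19.78
position: [0.5503, 0.2275, 0.1775]
orientation: [-0.001, 0.587, 0.809, 0.001]
contact_force: [-0.4, 1.0, -0.7]
width: 0.0232
```

>>> carry_out(slide=[[0, -1, 0], [0, 0, 0], [0, 0, 0]], twist=[[0, 0, 0], [0, 0, 0], [0, 0, 0]], hand=[0.8, 0.8, 0.8])

```text
clock: 20.03
position: [0.5492, 0.2271, 0.1774]
orientation: [-0.001, 0.587, 0.809, 0.0]
contact_force: [-0.7, -0.3, -1.5]
width: 0.0228
```

>>> carry_out(slide=[[0, -1, 0], [0, 0, 0], [0, 0, 0]], twist=[[0, 0, 0], [0, 0, 0], [0, 0, 0]], hand=[0.8, 0.8, 0.8])

```text
clock: 20.28
position: [0.5487, 0.2269, 0.1775]
orientation: [-0.001, 0.587, 0.809, 0.001]
contact_force: [0.7, 0.6, -1.5]
width: 0.0228
```

>>> carry_out(slide=[[0, -1, 0], [0, 0, 0], [0, 0, 0]], twist=[[0, 0, 0], [0, 0, 0], [0, 0, 0]], hand=[0.8, 0.8, 0.8])

```text
clock: 20.53
position: [0.5482, 0.2268, 0.1776]
orientation: [-0.001, 0.587, 0.809, 0.001]
contact_force: [3.6, 0.7, -1.9]
width: 0.0228
```

>>> carry_out(slide=[[0, -1, 0], [0, 0, 0], [0, 0, 0]], twist=[[0, 0, 0], [0, 0, 0], [0, 0, 0]], hand=[0.8, 0.8, 0.8])

```text
clock: 20.78
position: [0.5478, 0.2267, 0.1777]
orientation: [-0.0, 0.587, 0.809, 0.002]
contact_force: [6.0, 2.2, -3.8]
width: 0.0232
```

>>> carry_out(slide=[[0, 2.5, 0], [0, 2.4, 0], [0, 0, 0], [0, 0, 0]], twist=[[0, 0, 0], [0, 0, 0], [0, 0, 0], [0, 0, 0]], hand=[0.8, 0.8, 0.8, 0.8])

```text
clock: 21.12
position: [0.5495, 0.2272, 0.1768]
orientation: [-0.002, 0.587, 0.809, -0.001]
contact_force: [-0.1, 1.0, -1.3]
width: 0.0232
```

>>> carry_out(slide=[[0, 0, 2], [0, 0, 2], [0, 0, 2], [0, 0, 1], [0, 0, 0], [0, 0, 0]], twist=[[0, 0, 0], [0, 0, 0], [0, 0, 0], [0, 0, 0], [0, 0, 0], [0, 0, 0]], hand=[0.8, 0.8, 0.8, 0.8, 0.8, 0.8])

```text
clock: 21.62
position: [0.5504, 0.2275, 0.1703]
orientation: [-0.002, 0.587, 0.81, -0.0]
contact_force: [-2.2, -0.5, 1.4]
width: 0.0228
```

>>> carry_out(slide=[[0, 0, 1.5], [0, 0, 1.5], [0, 0, 0], [0, 0, 0]], twist=[[0, 0, 0], [0, 0, 0], [0, 0, 0], [0, 0, 0]], hand=[0.8, 0.8, 0.8, 0.8])

```text
clock: 21.95
position: [0.5509, 0.2277, 0.1674]
orientation: [-0.001, 0.587, 0.809, 0.0]
contact_force: [-2.0, 0.4, 1.1]
width: 0.0231
```

>>> carry_out(slide=[[0, 0, 1], [0, 0, 1], [0, 0, 0], [0, 0, 0]], twist=[[0, 0, 0], [0, 0, 0], [0, 0, 0], [0, 0, 0]], hand=[0.8, 0.8, 0.8, 0.8])

```text
clock: 22.28
position: [0.5509, 0.2277, 0.1653]
orientation: [-0.001, 0.587, 0.809, 0.0]
contact_force: [-0.8, -0.7, 2.0]
width: 0.023
```

>>> carry_out(slide=[[0, 0, 1], [0, 0, 1], [0, 0, 0], [0, 0, 0]], twist=[[0, 0, 0], [0, 0, 0], [0, 0, 0], [0, 0, 0]], hand=[0.8, 0.8, 0.8, 0.8])

```text
clock: 22.62
position: [0.5509, 0.2276, 0.1632]
orientation: [-0.001, 0.587, 0.809, 0.0]
contact_force: [-1.5, -0.7, 1.8]
width: 0.0231
```

>>> carry_out(slide=[[0, 0, 1], [0, 0, 1], [0, 0, 0], [0, 0, 0]], twist=[[0, 0, 0], [0, 0, 0], [0, 0, 0], [0, 0, 0]], hand=[0.8, 0.8, 0.8, 0.8])

```text
clock: 22.95
position: [0.5509, 0.2277, 0.1612]
orientation: [-0.001, 0.587, 0.809, 0.0]
contact_force: [-0.5, -0.2, 2.0]
width: 0.0228
```

```bash
python3 cap.py 16 scene; python3 - <<'E'
import cv2,numpy as np
a=cv2.imread("pics/scene16.png")
f=lambda m,s:cv2.resize(m,None,fx=s,fy=s,interpolation=cv2.INTER_CUBIC)
cv2.imwrite("pics/z19.png",np.clip(f(a[200:350,340:470],4).astype(float)*1.2,0,255).astype(np.uint8))
E
```

```text
[0.5509 0.2277 0.1612] [-1.300e-03  5.871e-01  8.095e-01  3.000e-04] [ 0.391  0.417 -0.09   1.065  0.003  1.646] 23.0 0.023186319827769745 [-0.22 -0.85  1.56]
```

View pics/z19.png

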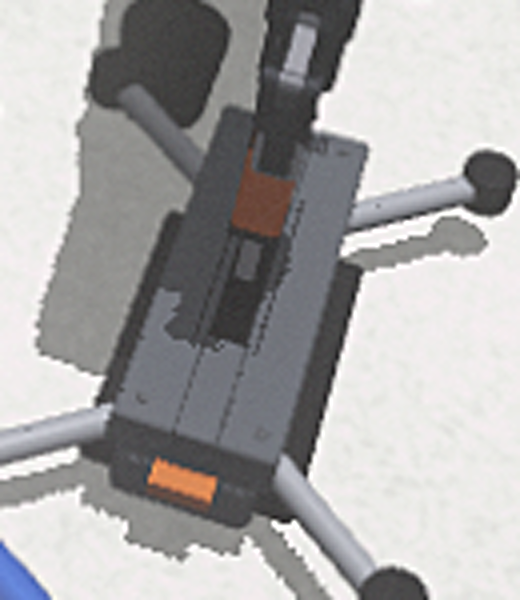

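Orange tongue is coming out at (182,480 in the crop); the catch is moving. Push on until it bottoms.

>>> carry_out(slide=[[0, 0, 1], [0, 0, 1], [0, 0, 0], [0, 0, 0]], twist=[[0, 0, 0], [0, 0, 0], [0, 0, 0], [0, 0, 0]], hand=[0.8, 0.8, 0.8, 0.8])

```text
clock: 23.33
position: [0.5509, 0.2277, 0.1599]
orientation: [-0.001, 0.587, 0.809, 0.0]
contact_force: [-1.9, -0.7, 4.7]
width: 0.0228
```

>>> carry_out(slide=[[0, 0, 1], [0, 0, 0], [0, 0, 0]], twist=[[0, 0, 0], [0, 0, 0], [0, 0, 0]], hand=[0.8, 0.8, 0.8])

```text
clock: 23.58
position: [0.5509, 0.2277, 0.1596]
orientation: [-0.001, 0.587, 0.809, 0.001]
contact_force: [-3.0, -1.5, 9.7]
width: 0.023
```

```bash
python3 cap.py 17 scene; python3 - <<'E'
import cv2,numpy as np
f=lambda m,s:cv2.resize(m,None,fx=s,fy=s,interpolation=cv2.INTER_CUBIC)
cv2.imwrite("pics/z20.png",np.hstack([f(cv2.imread(f"pics/scene{k}.png")[290:340,360:415],7) for k in(16,17)]))
from geo import *
p,r,o=now()
q=plan(p,r,p+[0,0,.09],r,N=4)
q=plan(*q,seat-.005*ax+.07*nm+np.array([0,0,.06]),RG,N=11)
E
```

```text
[0.551  0.2277 0.1596] [-1.000e-03  5.871e-01  8.095e-01  8.000e-04] [ 0.391  0.417 -0.094  1.06   0.003  1.646] 23.6333 0.022755431941011383 [-3.15 -1.03  8.7 ]
4 rows
"slide": [[0.1, 0.0, -22.5], [0.0, 0.0, -22.5], [0.1, 0.0, -22.5], [0.0, 0.0, -22.5]] 
"twist": [[0.0, 0.0, 0.0], [0.0, 0.0, 0.0], [0.0, 0.0, 0.0], [0.0, 0.0, 0.0]]
11 rows
"slide": [[-25.9, -13.2, 3.8], [-25.9, -12.3, 5.8], [-25.9, -11.2, 7.8], [-25.7, -10.2, 9.8], [-25.2, -9.2, 11.7], [-24.6, -8.1, 13.6], [-23.9, -7.2, 15.5], [-22.9, -6.0, 17.2], [-21.9, -5.0, 18.8], [-20.6, -4.0, 20.4]] 
"twist": [[0.8, -4.0, 2.0], [0.8, -4.1, 2.0], [0.9, -4.0, 2.0], [0.8, -4.1, 2.0], [0.8, -4.0, 2.0], [0.8, -4.1, 1.9], [0.8, -4.0, 2.0], [0.9, -4.1, 2.0], [0.8, -4.0, 2.0], [0.8, -4.1, 2.0]]
"slide": [[-19.3, -3.0, 21.9]] 
"twist": [[0.8, -4.0, 2.0]]
```

View pics/z20.png

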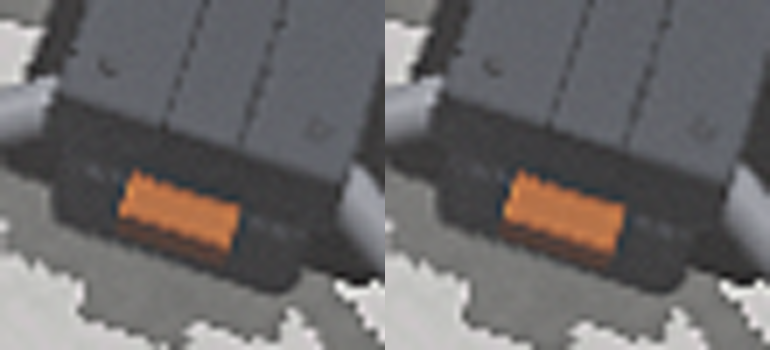

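>>> carry_out(slide=[[0, 0, -15], [0, 0, -25], [0, 0, -25], [0, 0, -25], [0, 0, 0]], twist=[[0, 0, 0], [0, 0, 0], [0, 0, 0], [0, 0, 0], [0, 0, 0]], hand=[0.8, 0.8, 0.8, 0.8, 0.8])

```text
clock: 24.05
position: [0.5538, 0.2286, 0.2531]
orientation: [0.001, 0.587, 0.809, 0.004]
contact_force: [0.4, 1.0, -0.9]
width: 0.023
```

>>> carry_out(slide=[[-25.9, -13.2, 3.8], [-25.9, -12.3, 5.8], [-25.9, -11.2, 7.8], [-25.7, -10.2, 9.8], [-25.2, -9.2, 11.7], [-24.6, -8.1, 13.6], [-23.9, -7.2, 15.5], [-22.9, -6.0, 17.2], [-21.9, -5.0, 18.8], [-20.6, -4.0, 20.4]], twist=[[0.8, -4, 2], [0.8, -4.1, 2], [0.9, -4, 2], [0.8, -4.1, 2], [0.8, -4, 2], [0.8, -4.1, 1.9], [0.8, -4, 2], [0.9, -4.1, 2], [0.8, -4, 2], [0.8, -4.1, 2]], hand=[0.8, 0.8, 0.8, 0.8, 0.8, 0.8, 0.8, 0.8, 0.8, 0.8])

```text
clock: 24.88
position: [0.5052, -0.0602, 0.2087]
orientation: [0.237, 0.678, 0.646, -0.259]
contact_force: [0.2, -0.3, -1.2]
width: 0.0226
```

>>> carry_out(slide=[[-19.3, -3.0, 21.9], [0, 0, 0], [0, 0, 0], [0, 0, 0]], twist=[[0.8, -4, 2], [0, 0, 0], [0, 0, 0], [0, 0, 0]], hand=[0.8, 0.8, 0.8, 0.8])

```text
clock: 25.22
position: [0.5011, -0.0876, 0.2053]
orientation: [0.258, 0.681, 0.625, -0.282]
contact_force: [-0.3, -0.6, -2.2]
width: 0.0228
```

```bash
python3 cap.py 18 scene side; python3 - <<'E'
import cv2,numpy as np
f=lambda m,s:cv2.resize(m,None,fx=s,fy=s,interpolation=cv2.INTER_CUBIC)
b=cv2.imread("pics/side18.png");a=cv2.imread("pics/scene18.png")
cv2.imwrite("pics/z21.png",np.hstack([f(b[140:240,210:310],4),f(a[120:220,260:360],4)]))
cv2.imwrite("pics/z22.png",f(a[290:340,360:415],7))
from geo import *
p,r,o=now();print((RG.inv().apply(p-seat)*1e3).round(1),(RG.inv()*r).as_rotvec(degrees=True).round(2))
q=plan(p,r,seat-.009*ax+.04*nm,RG,N=6)
E
```

```text
[ 0.5017 -0.0873  0.2062] [ 0.2586  0.6811  0.6246 -0.2813] [ 0.259  0.427 -0.228  1.241 -0.727  2.041] 25.3167 0.022965351398149057 [ 0.25  0.48 -1.43]
[-111.4    0.7  -47.2] [-0.08  0.07 -0.01]
6 rows
"slide": [[11.9, -0.1, 6.4], [11.9, -0.1, 6.4], [11.9, -0.2, 6.3], [11.9, -0.1, 6.4], [11.9, -0.1, 6.4], [11.9, -0.1, 6.4]] 
"twist": [[0.0, 0.0, 0.0], [0.0, 0.0, 0.0], [0.0, 0.0, 0.0], [0.1, 0.0, 0.0], [0.0, -0.1, 0.0], [0.0, 0.0, 0.0]]
```

View pics/z21.png

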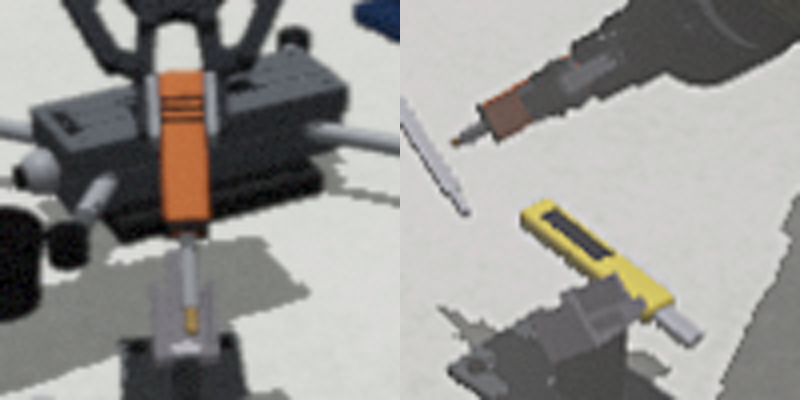

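View pics/z22.png

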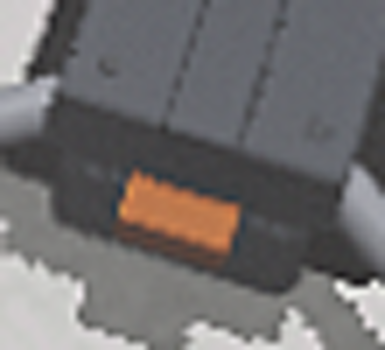

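>>> carry_out(slide=[[11.9, -0.1, 6.4], [11.9, -0.1, 6.4], [11.9, -0.2, 6.3], [11.9, -0.1, 6.4], [11.9, -0.1, 6.4], [11.9, -0.1, 6.4], [8, 0, 0], [7, 0, 0], [0, 0, 0], [0, 0, 0]], twist=[[0, 0, 0], [0, 0, 0], [0, 0, 0], [0.1, 0, 0], [0, -0.1, 0], [0, 0, 0], [0, 0, 0], [0, 0, 0], [0, 0, 0], [0, 0, 0]], hand=[0.8, 0.8, 0.8, 0.8, 0.8, 0.8, 0.8, 0.8, 0.8, 0.8])

```text
clock: 26.15
position: [0.5034, -0.0538, 0.1177]
orientation: [0.259, 0.681, 0.624, -0.284]
contact_force: [0.0, 0.5, -1.2]
width: 0.0227
```

```bash
python3 cap.py 19 scene side wrist; python3 - <<'E'
import cv2,numpy as np
f=lambda m,s:cv2.resize(m,None,fx=s,fy=s,interpolation=cv2.INTER_CUBIC)
b=cv2.imread("pics/side19.png");a=cv2.imread("pics/scene19.png")
cv2.imwrite("pics/z23.png",np.hstack([f(b[170:270,210:310],4),f(a[140:240,260:360],4)]))
from geo import *
p,r,o=now();print((RG.inv().apply(p-seat)*1e3).round(1),(RG.inv()*r).as_rotvec(degrees=True).round(2))
E
```

```text
[ 0.5035 -0.0542  0.1184] [ 0.2587  0.6811  0.6238 -0.2831] [ 0.317  0.543 -0.297  1.108 -0.709  2.117] 26.3 0.02266296558466902 [-0.33 -0.24 -1.04]
[-25.9  -0.4  -8.5] [ 0.07 -0.1   0.  ]
```

View pics/z23.png

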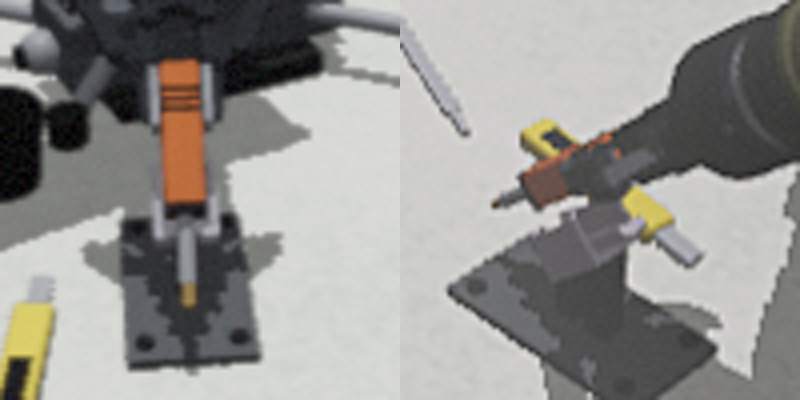

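View pics/wrist19.png

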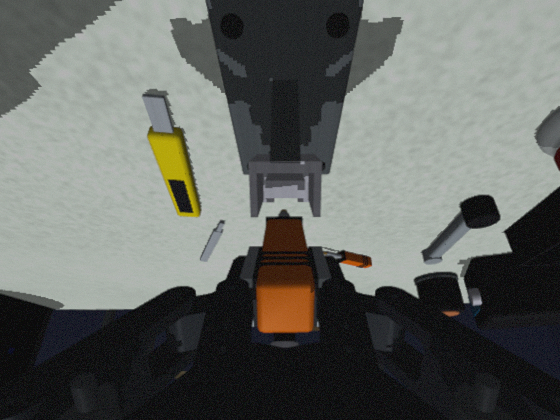

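>>> carry_out(slide=[[6, 0, 0], [6, 0, 0], [5, 0, 0], [4, 0, 0], [3, 0, 0], [0, 0, 0], [0, 0, 0]], twist=[[0, 0, 0], [0, 0, 0], [0, 0, 0], [0, 0, 0], [0, 0, 0], [0, 0, 0], [0, 0, 0]], hand=[0.8, 0.8, 0.8, 0.8, 0.8, 0.8, 0.8])

```text
clock: 26.88
position: [0.5046, -0.0372, 0.1006]
orientation: [0.258, 0.681, 0.624, -0.284]
contact_force: [-0.7, -0.2, -1.9]
width: 0.0231
```

>>> carry_out(slide=[[2, 0, 0], [1, 0, 0], [0, 0, 0], [0, 0, 0]], twist=[[0, 0, 0], [0, 0, 0], [0, 0, 0], [0, 0, 0]], hand=[0.8, 0.8, 0.8, 0.8])

```text
clock: 27.22
position: [0.5048, -0.0353, 0.0988]
orientation: [0.259, 0.681, 0.624, -0.284]
contact_force: [-0.2, -0.4, -0.1]
width: 0.023
```

```bash
python3 cap.py 20 side scene; python3 - <<'E'
from geo import *
import cv2
f=lambda m,s:cv2.resize(m,None,fx=s,fy=s,interpolation=cv2.INTER_CUBIC)
b=cv2.imread("pics/side20.png");a=cv2.imread("pics/scene20.png")
cv2.imwrite("pics/z24.png",np.hstack([f(b[170:270,210:310],4),f(a[140:240,260:360],4)]))
p,r,o=now();print((RG.inv().apply(p-seat)*1e3).round(1),(RG.inv()*r).as_rotvec(degrees=True).round(2))
E
```

```text
[ 0.5048 -0.0353  0.0988] [ 0.2585  0.6809  0.6238 -0.2835] [ 0.348  0.581 -0.29   1.103 -0.697  2.155] 27.3167 0.023037173515476062 [-0.41 -1.01 -0.15]
[ 1.3 -0.8 -8.1] [ 0.1  -0.12 -0.04]
```

View pics/z24.png

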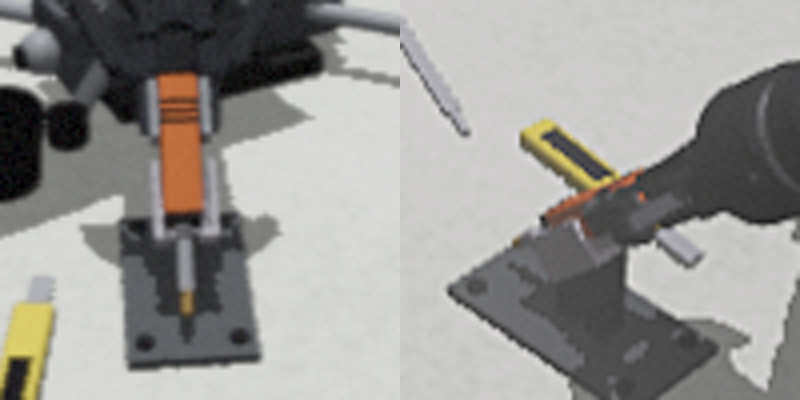

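Seated on the rib (contact beginning). Slide to the stop.

>>> carry_out(slide=[[0, 0, 1.5], [0, 0, 1.5], [0, 0, 0.5], [0, 0, 0], [0, 0, 0]], twist=[[0, 0, 0], [0, 0, 0], [0, 0, 0], [0, 0, 0], [0, 0, 0]], hand=[0.8, 0.8, 0.8, 0.8, 0.8])

```text
clock: 27.73
position: [0.5048, -0.0374, 0.0967]
orientation: [0.259, 0.681, 0.624, -0.283]
contact_force: [-1.1, 2.8, 5.7]
width: 0.023
```

>>> carry_out(slide=[[0, 0, 0], [0, 0, 0], [0, 0, 0], [0, 0, 0], [0, 0, -15], [0, 0, -25], [0, 0, -35], [0, 0, -35], [0, 0, 0], [0, 0, 0]], twist=[[0, 0, 0], [0, 0, 0], [0, 0, 0], [0, 0, 0], [0, 0, 0], [0, 0, 0], [0, 0, 0], [0, 0, 0], [0, 0, 0], [0, 0, 0]], hand=[-0.2, -0.2, -0.2, -0.2, -0.2, -0.2, -0.2, -0.2, -0.2, -0.2])

```text
clock: 28.57
position: [0.5128, 0.0415, 0.1744]
orientation: [0.259, 0.681, 0.624, -0.282]
contact_force: [-0.5, -1.2, -0.7]
width: 0.0509
```

```bash
python3 cap.py 21 side scene wrist; python3 - <<'E'
from geo import *
from h import proj
import cv2,pickle
f=lambda m,s:cv2.resize(m,None,fx=s,fy=s,interpolation=cv2.INTER_CUBIC)
b=cv2.imread("pics/side21.png");a=cv2.imread("pics/scene21.png")
cv2.imwrite("pics/z25.png",np.hstack([f(b[170:270,210:310],4),f(a[140:240,260:360],4)]))
C=pickle.load(open("wrist21.pkl","rb"));S=pickle.load(open("side21.pkl","rb"))
print(proj(C,[seat-.045*ax+y*hy+n*nm for y in(-.012,.012) for n in(-.012,.012)]).round(1))
print((proj(S,[seat+.1*ax]+[seat-.045*ax+y*hy+.012*nm for y in(-.012,.012)])-[210,170])*4)
E
```

```text
[0.5108 0.0392 0.1729] [ 0.258   0.6807  0.6238 -0.2845] [ 0.463  0.576 -0.083  1.399 -0.647  2.287] 28.7167 0.05130719212845961 [-0.34 -0.17  0.07]
[[270.7 208.1]
 [271.2 238.6]
 [303.3 208.1]
 [302.8 238.6]]
[[191.50204011 320.38458047]
 [158.95387492  77.97187474]
 [198.95478586  76.24811446]]
```

View pics/z25.png

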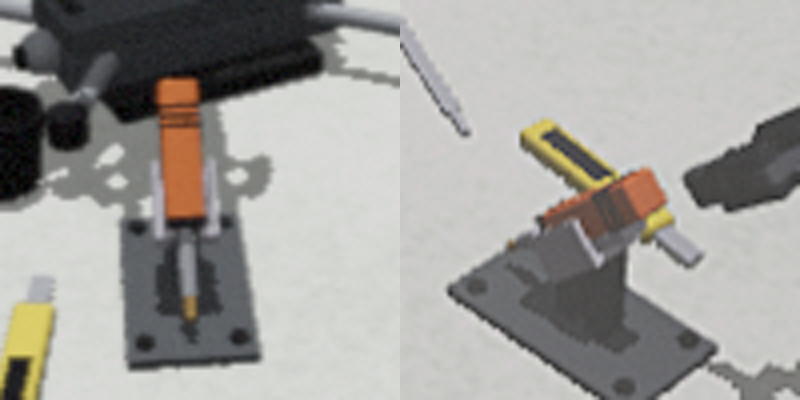

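View pics/wrist21.png

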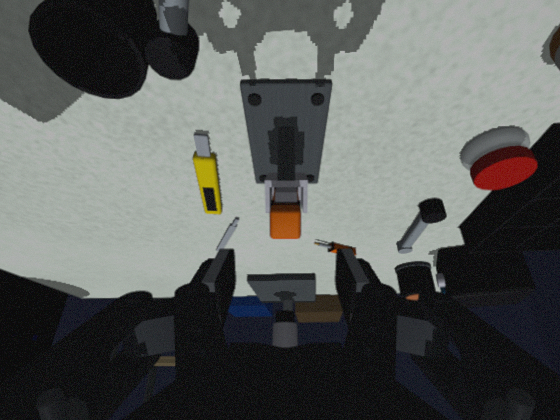

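View pics/scene21.png

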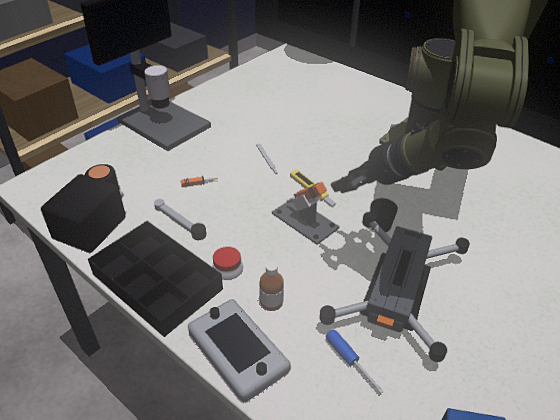

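```bash
python3 -c "
from bench import manip
print(manip.job_done())"
```

```text
the job is handed in; nothing more can be done
None
```

I did the whole task and handed the job in at about 28.7 s of the 59 s limit. No verdict is reported, so the results below are my own checks.

- **First laying:** I laid the probe in the holder, let go, and the picture showed it seated. I then took it again by the handle end and held it tip down.
- **Finding the hole:** I slid the tip along the groove. The upward force fell away about 2 mm before the groove's middle. Feeling both walls of the hole put its centre roughly 1 mm before the middle.
- **Pushing the catch:** I pressed until the force rose from about 3 N to about 10 N with almost no more travel. The orange tongue was out, and it stayed out after I withdrew the probe.
- **Final state:** The probe is back in the holder against its stop. Its nose and handle end lie within a few pixels of where the seated pose should put them. The gripper is about 110 mm back from where it let go, and the contact force is near zero. In the last pictures the bystanders I could see look unmoved; I compared them by eye only.

**Disagreements:**
- One blurred wrist picture put the drone about 4 mm away from the fixed cameras' estimate. A later still picture agreed with the fixed cameras to about 2 mm.
- The hole measured about 1 mm longer by feel than its nominal 11 mm, which I put down to slack in the grip.

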